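# Turn the slide case over and stack it lid down

## Robot

A 7-joint arm with a two-finger parallel gripper is mounted at the origin on the work surface; the furniture and walls round the work are solid. World frame = base frame: x ahead of the robot, y to its left, z up, the work surface at z = 0. Lengths are in m, angles in rad, forces in N, time in s.
With the tool pointing down it reaches from about 0.425 to 0.925 m from the base axis. Payload 6.8 kg.
Tool frame: the origin (TCP) lies between the finger pads; the fingertips stand finger_overhang ahead of it and the grasp point (between the pads) lies 6 mm ahead of it (finger_overhang is the distance from the TCP to the fingertips, in m); z points along the fingers, y is the line along which they close (so a half turn about z gives the same grasp; the last joint's range is limited). The gripper opens to 85 mm and grips with 20 to 120 N. Pads are 22 mm wide; open, the fingers measure 114 mm over their backs; the gripper's body (76 mm by 85 mm) begins 54 mm behind the grasp point. The pads swing forward as they close: fully open they stand 13 mm farther back than shut.
Start: joints at [1.161, 0.477, 0.022, 1.555, -0.011, 1.109, -0.083], TCP at [0.201, -0.645, 0.256] pointing down, gripper open.
Joint ranges: [-2.96, 2.96], [-0.34, 2.1], [-1.41, 1.46], [0.24, 2.44], [-1.37, 4.51], [0.17, 1.92], [-2.96, 2.96]. Speed limits (rad/s): [2.39, 2.39, 3.14, 3.14, 3.14, 3.14, 3.14].

## Interface

Orientations are given as a unit quaternion [w, x, y, z].
In Python, from station import * gives the robot as it stands.
- The arm moves only by the tool drive_tool, never from a script. Its argument "increments" is a list of rows, each an object of numbers: "claw": the finger opening in m, from 0 to 0.0854; "dx", "dy", "dz": the shift along the tool's x, y, z in m; "wx", "wy", "wz": the turn, a rotation vector about the tool's x, y, z in degrees. A call has 1 to 20 rows; each row shifts and turns the commanded pose from where the row before left it, along the tool's axes as they then stand; what a row does not reach is not made up. A row lasts 1/8 s, in which the tool goes at most 62.5 mm and 10.7 degrees, less where a joint would pass 70% of its speed; a pose out of reach is approached as far as the arm can. A call with a gripper value outside its range is refused whole. The fingers move at their own pace and stop on an object; "newtons" is the grip in N (left out, the last holds). Time passes only in rows, so rows that do not move let the fingers close. It gives the time, the measured TCP pose, the force, the opening and the grip force at its end, in the units of the state.
- get_obs(): the state, without advancing time (a new reading comes with each control period).
- read_camera(name): name is "scene" or "top" or "wrist"; returns (picture, depth): 384x512x3 uint8, red, green, blue; 384x512 float32, m along the optical axis (not along the pixel's ray), 0 where there is no reading.
- calibration(name): a dict with "intrinsics" (3x3 intrinsics, pixels), "k1" (the pictures are not rectified: a ray, as slopes to the right and down, at radius r is drawn at 1 + k1 r^2 times it, then the intrinsics apply), "R" (3x3) and "t" (3): a world point X has camera coordinates R X + t; the wrist camera has in their place "mount" (4x4, takes a point from camera to tool coordinates, whose origin is the TCP and whose axes are the flange's). Camera axes: x right, y down, z forward; pixel columns grow to the right and rows downward; lengths in m; the calibration is good to about 2 mm. A picture is of the moment at which its call begins: read the wrist's pose just before it. calibration takes no time and is no camera call.
- hand_in(): hands the job in; it is judged then, once.
The state is a dict: "t": time; "q": joint angles; "joint_vel": joint speeds; "joint_torque": joint torques, N m; "eef_pos": TCP position; "tool_rot": TCP orientation; "contact_force": force on the tool from outside, world axes, zero at the start; "torque": the same for the moment, N m; "gripper_width": opening from 0.0 (shut) to 1.0 (fully open); "grasp_force": force on a finger pad.
Only numpy, scipy, OpenCV 4.12 (cv2) and the standard library are available. Lean on these libraries where they do the work, as an engineer would, in place of code of your own. Each camera call takes 0.05 s, during which the arm holds its last target. There are 200 camera calls.

## Task

Take the blue slide case from the sloping stand, holding lid and base together so that the lid does not come open, turn it over in the air, and stack it lid down on the low grey box in the sloping rack. It should lie flat, square and centred on the box with its hinge edge down on the rack's ledge, then let go of it. The other blue case, lying flat on the bench, is not wanted.

Things in the scene. Friction and masses are not known exactly. Their poses are not given: they have to be found in the camera images.
- case: Blue hinged slide case, 0.15 kg, 96 (x) x 160 (y) x 34 (z) mm. Origin: centre of its base's underside; z points out through the lid (outer face z = 34 mm); x from the tongued opening edge (x = -46 mm) to the hinge edge (x = +50 mm). Starts lid up on the stand, axes along stand_bed's. Pinch it across lid and base, mid-length, fingers along +x, tips 30 mm in; turn it half round about its x.
- case_lid (a joint): Angle of the case's lid about its loose hinge, rad: 0 shut, growing as it opens, up to 1.83. Only gravity or the grip keeps it shut.
- stand_bed: Face of the bare aluminium stand the case starts on, fixed, sloping 55 degrees from level. Origin in the face, 62 mm above the bench, where the case's origin lies (y to 10 mm). x down the slope, which falls ahead and to the left of the robot; y level; z square out of the face, upward. Spans x = 2 to 50 mm, 140 mm wide: the case's upper half is free. Ledge at x = 50, 40 mm high along z.
- rack_bed: Face of the aluminium rack, fixed; shape, height, slope and axes as stand_bed, but a fixed low grey box (48 x 130 x 20 mm) lies on it, x = 2 to 50 mm, top face at z = 20 mm; ledge at x = 50, 62 mm high. Stacked case, lid down, tongue edge up the slope: its origin at x = 0, y = 0, z = 54 mm here, its y and z pointing against these. Stand and rack may swap sides.

How it is judged:
On the way:
1. the case is held off both rests, turned lid down, with its lid shut (angle between case's own z axis and vertical above 1.8 rad and value of joint case_lid below 0.15 rad and contact force between the fingers and case above 1 N and contact force between case and rack_bed below 0.1 N and contact force between case and stand_bed below 0.1 N), for 0.2 s.
At the end, for the whole second after the job is handed in: The case lies still, lid down and shut (under 0.15 rad), flat on the grey box in the rack and square to it (within 10 degrees), hinge edge on the ledge (within 15 mm along the slope), centred on the box to 20 mm along its length, and released (angle between case's own z axis and vertical above 1.9 rad and angle between the z axis of case and the z axis of rack_bed, either way round below 0.18 rad and angle between the y axis of case and the y axis of rack_bed, either way round below 0.18 rad and x of case in the frame of rack_bed between -0.015 and 0.015 m and y of case in the frame of rack_bed between -0.02 and 0.02 m and z of case in the frame of rack_bed between 0.044 and 0.064 m and value of joint case_lid below 0.15 rad and linear speed of case below 0.02 m/s); the robot touches nothing.
It fails at once if the case's lid comes open by more than 0.3 rad (value of joint case_lid above 0.3 rad).
It also fails if it takes over 43 s, if anything falls off the work surface, if the arm or the gripper's body presses on something with over 40 N, if the wrist force passes 120 N, or if a joint passes its speed limit or range.

## Working session

There is one attempt and no reset: what is moved stays moved. The work goes in short steps, Python scripts to look and compute and a tool call to move; the robot and the scene stay as the last step left them, time stands still between calls to the robot, and variables do not carry over. Pictures are saved under pics/ and viewed, at most 10 in all, crops included, and the job is handed in when it is done.

Besides the shell and the picture viewer there is one more tool, called after ">>>" in YAML: its name, and indented under it one key for each argument. drive_tool: Moves the arm, as the interface text tells. Its arguments: {"type":"object","properties":{"increments":{"type":"array","items":{"type":"object","properties":{"claw":{"type":"number"},"dx":{"type":"number"},"dy":{"type":"number"},"dz":{"type":"number"},"wx":{"type":"number"},"wy":{"type":"number"},"wz":{"type":"number"}}}},"newtons":{"type":"number"}},"required":["increments"]}

```bash
mkdir -p pics; ls
python3 - <<'E'
from station import *
import cv2,numpy as np
o=get_obs();print(o)
for n in("scene","top"):
    p,d=read_camera(n);np.savez(f"{n}0.npz",p=p,d=d);cv2.imwrite(f"pics/{n}0.png",p[:,:,::-1]);print(n,calibration(n))
print(calibration("wrist"))
E
```

```text
pics
{'t': 0.0, 'q': array([ 1.16089546,  0.47783781,  0.02231985,  1.55645279, -0.01149696,
        1.10929349, -0.08312249]), 'joint_vel': array([ 0.00073801,  0.00032569,  0.00146205, -0.00089706, -0.00070898,
        0.00075088,  0.00042635]), 'joint_torque': array([ 3.83260995e-04, -5.96461594e+01,  1.60797402e+00, -2.81201577e+01,
        1.25038682e-02,  9.35111224e-03, -1.29714351e-05]), 'eef_pos': array([ 0.200474  , -0.64396899,  0.25529944]), 'tool_rot': array([-9.08764670e-04,  9.88634326e-01,  1.50337289e-01, -2.05724541e-04]), 'contact_force': array([-1.06533187,  0.19415213, -0.3222063 ]), 'torque': array([ 0.00661912,  0.03514941, -0.00557378]), 'grasp_force': 0.0, 'gripper_width': 1.0024080692414952}
scene {'intrinsics': array([[435.40222653,   0.        , 254.08136006],
       [  0.        , 435.40222653, 193.85509206],
       [  0.        ,   0.        ,   1.        ]]), 'k1': -0.15626688099841723, 'R': array([[-6.21344745e-01, -7.83537266e-01, -2.47653229e-04],
       [-5.77471851e-01,  4.58148533e-01, -6.75741210e-01],
       [ 5.29581882e-01, -4.19725237e-01, -7
[... 319 characters left out ...]
 ],
       [-0.99326508,  0.00326311, -0.1158181 ],
       [ 0.11583278,  0.00474055, -0.99325742]]), 't': array([0.00976818, 0.50900298, 0.9810803 ])}
{'intrinsics': array([[334.35254502,   0.        , 252.93827522],
       [  0.        , 334.35254502, 191.32327431],
       [  0.        ,   0.        ,   1.        ]]), 'k1': -0.09679370013466897, 'mount': array([[-2.20646331e-04, -9.51201310e-01, -3.08570930e-01,
         7.91161778e-02],
       [ 9.99999710e-01,  1.51813733e-05, -7.61856630e-04,
         7.31398173e-04],
       [ 7.29363555e-04, -3.08571009e-01,  9.51201031e-01,
        -1.18185791e-01],
       [ 0.00000000e+00,  0.00000000e+00,  0.00000000e+00,
         1.00000000e+00]])}
```

View pics/scene0.png

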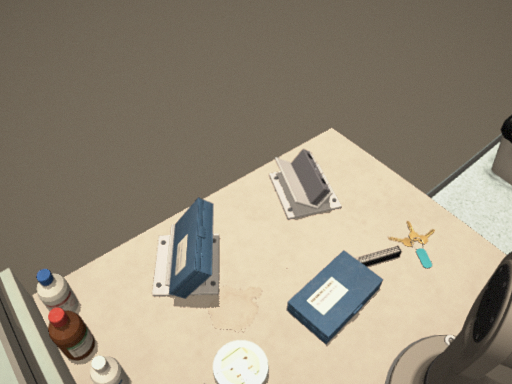

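View pics/top0.png

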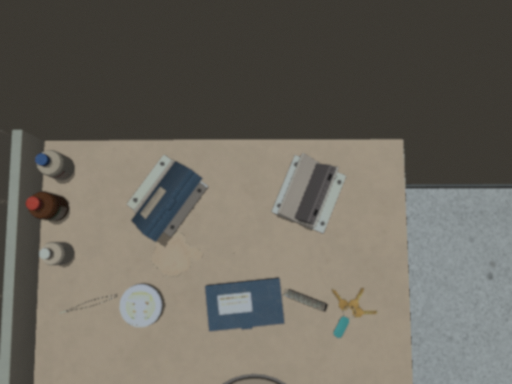

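```bash
python3 -c "
import station;print([n for n in dir(station) if n[0]!='_']);print(getattr(station,'finger_overhang',None))"
```

```text
['PlanningError', 'calibration', 'finger_overhang', 'get_obs', 'hand_in', 'read_camera']
0.025
```

```bash
cat > h.py <<'E'
from station import *
import cv2,numpy as np
from scipy.optimize import least_squares
from scipy.spatial.transform import Rotation as Ro
def cam(c): 
    k=c["k1"]; # r_d=r(1+k r^2)
    return c["intrinsics"],np.array([k,0,0,0,0.])
def cloud(p,d,c,T=None):
    K,D=cam(c);v,u=np.nonzero(d>0.05)
    n=cv2.undistortPoints(np.stack([u,v],1).astype(np.float64)[:,None],K,D)[:,0]
    z=d[v,u][:,None];X=np.hstack([n*z,z])
    if T is None: W=(X-c["t"])@c["R"]
    else: W=X@T[:3,:3].T+T[:3,3]
    return W,p[v,u].astype(int),np.stack([u,v],1)
def frame(psi):
    s,c=np.sin(np.radians(55)),np.cos(np.radians(55));h=np.array([np.cos(psi),np.sin(psi),0])
    x=c*h-[0,0,s];z=s*h+[0,0,c];return np.stack([x,np.cross(z,x),z],1)
E
python3 - <<'E'
from h import *
for n in("scene","top"):
    f=np.load(n+"0.npz");c=calibration(n);W,C,U=cloud(f["p"],f["d"],c)
    # stand region via blue
    blue=(C[:,2]>C[:,0]+15)
    reg=(W[:,2]>.03)&(W[:,2]<.25)
    for nm,cx in(("case",[(.65,.95),(.05,.4)]),("rack",[(.65,.95),(-.35,0)])):
        m=reg&(W[:,0]>cx[0][0])&(W[:,0]<cx[0][1])&(W[:,1]>cx[1][0])&(W[:,1]<cx[1][1])
        if nm=="case":m&=blue
        P=W[m]
        print(n,nm,m.sum(),P.min(0).round(3),P.max(0).round(3), P.mean(0).round(3))
        if nm=="rack": m&=C.mean(1)<110;print("dark",m.sum())
        P=W[m]; rng=np.random.default_rng(0);best=0
        # RANSAC for planes with normal slope ~55deg
        for _ in range(3000):
            a=P[rng.choice(len(P),3,False)];nn=np.cross(a[1]-a[0],a[2]-a[0]);l=np.linalg.norm(nn)
            if l<1e-5: continue
            nn/=l;nn*=np.sign(nn[2])
            if abs(nn[2]-np.cos(np.radians(55)))>.12: continue
            k=abs((P-a[0])@nn)<.003
            if k.sum()>best:best=k.sum();bk=k
        Q=P[bk];nn=np.linalg.svd(Q-Q.mean(0),full_matrices=False)[2][2];nn*=np.sign(nn[2])
        psi=np.arctan2(nn[1],nn[0]);F=frame(psi);L=Q@F
        print(" plane",best,nn.round(3),"tilt",np.degrees(np.arccos(nn[2])).round(1),"psi",np.degrees(psi).round(1),"x",np.percentile(L[:,0],[1,99]).round(3),"y",np.percentile(L[:,1],[1,99]).round(3),"z",L[:,2].mean().round(4),"worldz",np.percentile(Q[:,2],[1,99]).round(3))
E
```

```text
Traceback (most recent call last):
ValueError: zero-size array to reduction operation minimum which has no identity
```

```bash
cat > m.py <<'E'
from h import *
def ransac(P):
    rng=np.random.default_rng(0);best=0;bk=None
    for _ in range(3000):
        a=P[rng.choice(len(P),3,False)];nn=np.cross(a[1]-a[0],a[2]-a[0]);l=np.linalg.norm(nn)
        if l<1e-5: continue
        nn/=l;nn*=np.sign(nn[2])
        if abs(nn[2]-np.cos(np.radians(55)))>.12: continue
        k=abs((P-a[0])@nn)<.003
        if k.sum()>best:best=k.sum();bk=k
    return bk
def rep(P):
    bk=ransac(P)
    if bk is None: print("none");return
    Q=P[bk]
    nn=np.linalg.svd(Q-Q.mean(0),full_matrices=False)[2][2];nn*=np.sign(nn[2])
    psi=np.arctan2(nn[1],nn[0]);F=frame(psi);L=Q@F
    print(" plane",len(Q),nn.round(3),"tilt",np.degrees(np.arccos(nn[2])).round(1),"psi",np.degrees(psi).round(1),"x",np.percentile(L[:,0],[1,99]).round(3),"y",np.percentile(L[:,1],[1,99]).round(3),"z",L[:,2].mean().round(4),"worldz",np.percentile(Q[:,2],[1,99]).round(3))
E
python3 - <<'E'
from m import *
win={"scene":{"case":(165,225,190,300),"rack":(270,345,145,220)},"top":{"case":(120,215,150,250),"rack":(265,350,145,240)}}
for n in win:
    f=np.load(n+"0.npz");c=calibration(n);W,C,U=cloud(f["p"],f["d"],c)
    for nm,(a,b,e,g) in win[n].items():
        m=(U[:,0]>a)&(U[:,0]<b)&(U[:,1]>e)&(U[:,1]<g)&(W[:,2]>.03)
        if nm=="case": m&=C[:,2]>C[:,0]+15
        print(n,nm,m.sum(),W[m].min(0).round(3),W[m].max(0).round(3))
        rep(W[m])
        if nm=="rack":
            m&=C.mean(1)<110;print(" dark",m.sum());rep(W[m])
E
```

```text
scene case 2815 [0.402 0.108 0.031] [0.571 0.261 0.121]
 plane 1421 [0.472 0.657 0.588] tilt 54.0 psi 54.3 x [0.142 0.235] y [-0.365 -0.21 ] z 0.4128 worldz [0.044 0.119]
scene rack 1903 [ 0.432 -0.177  0.03 ] [ 0.64  -0.051  0.076]
 plane 920 [0.31  0.747 0.588] tilt 54.0 psi 67.5 x [-0.02   0.029] y [-0.58  -0.451] z 0.097 worldz [0.032 0.072]
 dark 890
 plane 713 [0.317 0.761 0.567] tilt 55.5 psi 67.4 x [-0.017  0.025] y [-0.573 -0.452] z 0.0978 worldz [0.035 0.07 ]
top case 1959 [0.408 0.107 0.043] [0.57  0.254 0.121]
 plane 1024 [0.473 0.653 0.592] tilt 53.7 psi 54.1 x [0.142 0.231] y [-0.366 -0.215] z 0.4117 worldz [0.047 0.119]
top rack 2564 [ 0.432 -0.184  0.03 ] [ 0.591 -0.053  0.075]
 plane 1033 [0.309 0.732 0.607] tilt 52.6 psi 67.1 x [-0.021  0.031] y [-0.58  -0.453] z 0.0966 worldz [0.031 0.072]
 dark 1290
 plane 951 [0.311 0.742 0.593] tilt 53.6 psi 67.2 x [-0.021  0.029] y [-0.58  -0.454] z 0.0957 worldz [0.031 0.072]
```

```bash
cat > plan.py <<'E'
from h import *
S=frame(np.radians(54.2));So=S@[.188,-.288,.378]
K=frame(np.radians(67.3));Ko=K@[-.022,-.5165,.077]
def tool(F,flip):  # z=F x ; y=+-F z
    z=F[:,0];y=F[:,2]*(-1 if flip else 1);return np.stack([np.cross(y,z),y,z],1)
def now(): 
    o=get_obs();q=o["tool_rot"];return np.array(o["eef_pos"]),Ro.from_quat(np.r_[q[1:],q[0]]).as_matrix(),o
def rows(p0,R0,p1,R1,N,via=None):
    A=R0.T@R1;w=Ro.from_matrix(A).as_rotvec() if via is None else via
    r=Ro.from_rotvec(w/N).as_matrix();M=sum(np.linalg.matrix_power(r,k) for k in range(N))
    d=np.linalg.solve(M,R0.T@(p1-p0))
    print("N",N,"d mm/row",(d*1e3).round(2),"w deg/row",np.degrees(w/N).round(3))
    Q=p0.copy();R=R0.copy();
    for k in range(N):
        Q=Q+R@d;R=R@r
        if k%4==3 or k==N-1:print("  ",k+1,Q.round(3))
E
python3 - <<'E'
from plan import *
print("So",So.round(3),"Ko",Ko.round(3));p,R,o=now()
T=tool(S,False);print(T.round(3))
pre=So+S@[-.141,0,.017];print("pre",pre.round(3), "grasp",(So+S@[-.041,0,.017]).round(3))
print("place TCP",(Ko+K@[-.041,0,.037]).round(3))
# yaw-only tilt-less orientation halfway
Rm=Ro.from_rotvec(.5*Ro.from_matrix(T@R.T).as_rotvec()).as_matrix()@R
print(np.degrees(Ro.from_matrix(R.T@T).as_rotvec()).round(1))
pm=np.array([.42,-.35,.33])
rows(p,R,pm,Rm,8)
rows(pm,Rm,pre,T,12)
E
```

```text
So [0.478 0.17  0.063] Ko [ 0.496 -0.153  0.062]
[[-0.811  0.479  0.336]
 [ 0.585  0.664  0.465]
 [ 0.     0.574 -0.819]]
pre [0.439 0.116 0.188] grasp [0.472 0.162 0.106]
place TCP [ 0.499 -0.147  0.117]
[ -19.3   38.4 -122.2]
N 8 d mm/row [48.61 -6.89 -4.79] w deg/row [-1.207  2.402 -7.638]
   4 [ 0.354 -0.528  0.285]
   8 [ 0.42 -0.35  0.33]
N 12 d mm/row [35.39  6.36 21.86] w deg/row [-0.804  1.601 -5.092]
   4 [ 0.477 -0.199  0.284]
   8 [ 0.483 -0.038  0.239]
   12 [0.439 0.116 0.188]
```

>>> drive_tool:
  increments:
    - {"dx":0.0486,"dy":-0.0069,"dz":-0.0048,"wx":-1.2,"wy":2.4,"wz":-7.64,"claw":0.06}
    - {"dx":0.0486,"dy":-0.0069,"dz":-0.0048,"wx":-1.2,"wy":2.4,"wz":-7.64}
    - {"dx":0.0486,"dy":-0.0069,"dz":-0.0048,"wx":-1.2,"wy":2.4,"wz":-7.64}
    - {"dx":0.0486,"dy":-0.0069,"dz":-0.0048,"wx":-1.2,"wy":2.4,"wz":-7.64}
    - {"dx":0.0486,"dy":-0.0069,"dz":-0.0048,"wx":-1.2,"wy":2.4,"wz":-7.64}
    - {"dx":0.0486,"dy":-0.0069,"dz":-0.0048,"wx":-1.2,"wy":2.4,"wz":-7.64}
    - {"dx":0.0486,"dy":-0.0069,"dz":-0.0048,"wx":-1.2,"wy":2.4,"wz":-7.64}
    - {"dx":0.0486,"dy":-0.0069,"dz":-0.0048,"wx":-1.2,"wy":2.4,"wz":-7.64}

```text
schema error: expected keys claw, dx, dy, dz, wx, wy, wz
```

Run:
```python
from plan import *
p,R,o=now();print(o["t"],p.round(3),o["q"].round(3),o["gripper_width"])
T=tool(S,False);pre=So+S@[-.141,0,.017]
rows(p,R,pre,T,12)
```

```text
0.1 [ 0.2   -0.644  0.255] [ 1.161  0.478  0.022  1.556 -0.011  1.109 -0.083] 0.9974737911493665
N 12 d mm/row [78.93 -0.25 16.27] w deg/row [ -1.609   3.202 -10.185]
   4 [ 0.465 -0.476  0.214]
   8 [ 0.561 -0.175  0.209]
   12 [0.439 0.116 0.188]
```

All keys are needed.

>>> drive_tool:
  increments:
    - {"dx":0.0486,"dy":-0.0069,"dz":-0.0048,"wx":-1.2,"wy":2.4,"wz":-7.64,"claw":0.06}
    - {"dx":0.0486,"dy":-0.0069,"dz":-0.0048,"wx":-1.2,"wy":2.4,"wz":-7.64,"claw":0.06}
    - {"dx":0.0486,"dy":-0.0069,"dz":-0.0048,"wx":-1.2,"wy":2.4,"wz":-7.64,"claw":0.06}
    - {"dx":0.0486,"dy":-0.0069,"dz":-0.0048,"wx":-1.2,"wy":2.4,"wz":-7.64,"claw":0.06}
    - {"dx":0.0486,"dy":-0.0069,"dz":-0.0048,"wx":-1.2,"wy":2.4,"wz":-7.64,"claw":0.06}
    - {"dx":0.0486,"dy":-0.0069,"dz":-0.0048,"wx":-1.2,"wy":2.4,"wz":-7.64,"claw":0.06}
    - {"dx":0.0486,"dy":-0.0069,"dz":-0.0048,"wx":-1.2,"wy":2.4,"wz":-7.64,"claw":0.06}
    - {"dx":0.0486,"dy":-0.0069,"dz":-0.0048,"wx":-1.2,"wy":2.4,"wz":-7.64,"claw":0.06}

```text
t: 1.1
eef_pos: [0.4205, -0.3485, 0.3307]
tool_rot: [0.055, 0.757, 0.629, 0.17]
contact_force: [-0.5, 0.2, 1.1]
gripper_width: 0.699
grasp_force: 0.0
```

Run:
```python
from plan import *
p,R,o=now();print(o["t"],p.round(3),o["q"].round(3),o["gripper_width"])
T=tool(S,False);pre=So+S@[-.141,0,.017]
rows(p,R,pre,T,12)
```

```text
1.1 [ 0.42  -0.348  0.331] [ 1.134  0.172 -0.427  1.864 -0.3    0.976  0.684] 0.699452727360304
N 12 d mm/row [35.22  6.37 21.87] w deg/row [-0.805  1.595 -5.066]
   4 [ 0.477 -0.198  0.284]
   8 [ 0.483 -0.037  0.239]
   12 [0.439 0.116 0.188]
```

>>> drive_tool:
  increments:
    - {"dx":0.0352,"dy":0.0064,"dz":0.0219,"wx":-0.8,"wy":1.6,"wz":-5.07,"claw":0.06}
    - {"dx":0.0352,"dy":0.0064,"dz":0.0219,"wx":-0.8,"wy":1.6,"wz":-5.07,"claw":0.06}
    - {"dx":0.0352,"dy":0.0064,"dz":0.0219,"wx":-0.8,"wy":1.6,"wz":-5.07,"claw":0.06}
    - {"dx":0.0352,"dy":0.0064,"dz":0.0219,"wx":-0.8,"wy":1.6,"wz":-5.07,"claw":0.06}
    - {"dx":0.0352,"dy":0.0064,"dz":0.0219,"wx":-0.8,"wy":1.6,"wz":-5.07,"claw":0.06}
    - {"dx":0.0352,"dy":0.0064,"dz":0.0219,"wx":-0.8,"wy":1.6,"wz":-5.07,"claw":0.06}

```text
t: 1.85
eef_pos: [0.4867, -0.1187, 0.2613]
tool_rot: [0.076, 0.547, 0.799, 0.237]
contact_force: [0.6, 0.2, 0.8]
gripper_width: 0.707
grasp_force: 0.0
```

Run:
```python
from plan import *
p,R,o=now();print(o["t"],p.round(3),o["q"].round(3),o["gripper_width"])
T=tool(S,False);pre=So+S@[-.141,0,.017]
rows(p,R,pre,T,6)
```

```text
1.85 [ 0.487 -0.119  0.261] [ 1.007  0.162 -0.694  2.117 -0.512  0.679  1.071] 0.7074427090330776
N 6 d mm/row [35.44  6.39 21.78] w deg/row [-0.812  1.598 -5.082]
   4 [0.467 0.041 0.214]
   6 [0.439 0.116 0.188]
```

Run:
```python
from plan import *
p,R,o=now()
T=tool(S,False);pre=So+S@[-.106,0,.017]
rows(p,R,pre,T,8)
```

```text
N 8 d mm/row [26.91  5.22 20.79] w deg/row [-0.609  1.199 -3.812]
   4 [0.483 0.01  0.212]
   8 [0.45  0.132 0.159]
```

>>> drive_tool:
  increments:
    - {"dx":0.0269,"dy":0.0052,"dz":0.0208,"wx":-0.61,"wy":1.2,"wz":-3.81,"claw":0.06}
    - {"dx":0.0269,"dy":0.0052,"dz":0.0208,"wx":-0.61,"wy":1.2,"wz":-3.81,"claw":0.06}
    - {"dx":0.0269,"dy":0.0052,"dz":0.0208,"wx":-0.61,"wy":1.2,"wz":-3.81,"claw":0.06}
    - {"dx":0.0269,"dy":0.0052,"dz":0.0208,"wx":-0.61,"wy":1.2,"wz":-3.81,"claw":0.06}
    - {"dx":0.0269,"dy":0.0052,"dz":0.0208,"wx":-0.61,"wy":1.2,"wz":-3.81,"claw":0.06}
    - {"dx":0.0269,"dy":0.0052,"dz":0.0208,"wx":-0.61,"wy":1.2,"wz":-3.81,"claw":0.06}
    - {"dx":0.0269,"dy":0.0052,"dz":0.0208,"wx":-0.61,"wy":1.2,"wz":-3.81,"claw":0.06}
    - {"dx":0.0269,"dy":0.0052,"dz":0.0208,"wx":-0.61,"wy":1.2,"wz":-3.81,"claw":0.06}

```text
t: 2.85
eef_pos: [0.4503, 0.1317, 0.1595]
tool_rot: [0.092, 0.294, 0.907, 0.286]
contact_force: [19.9, -9.6, -3.0]
gripper_width: 0.704
grasp_force: 0.0
```

Run:
```python
from plan import *
p,R,o=now();print(o["t"],p.round(3),o["q"].round(3))
T=tool(S,False)
rows(p,R,So+S@[-.106,0,.017],T,1);rows(p,R,So+S@[-.041,0,.017],T,6)
im,d=read_camera("wrist");cv2.imwrite("pics/w1.png",im[:,:,::-1])
E=np.eye(4);E[:3,:3]=R;E[:3,3]=p;E=E@calibration("wrist")["mount"]
W,C,U=cloud(im,d,calibration("wrist"),E)
import m
k=(C[:,2]>C[:,0]+15)&(np.linalg.norm(W-So,axis=1)<.15)&(W[:,2]>.03)
print(k.sum());m.rep(W[k])
```

```text
2.85 [0.45  0.132 0.159] [ 0.77   0.367 -1.031  2.367 -0.691  0.169  1.447]
N 1 d mm/row [0.22 0.23 0.27] w deg/row [ 0.003 -0.075 -0.078]
   1 [0.45  0.132 0.159]
N 6 d mm/row [ 0.03  0.04 10.88] w deg/row [ 0.    -0.013 -0.013]
   4 [0.465 0.152 0.124]
   6 [0.472 0.162 0.106]
13756
 plane 11305 [-0.354 -0.493  0.794] tilt 37.4 psi -125.7 x [-0.338 -0.308] y [0.214 0.369] z -0.2708 worldz [0.1   0.119]
```

View pics/w1.png

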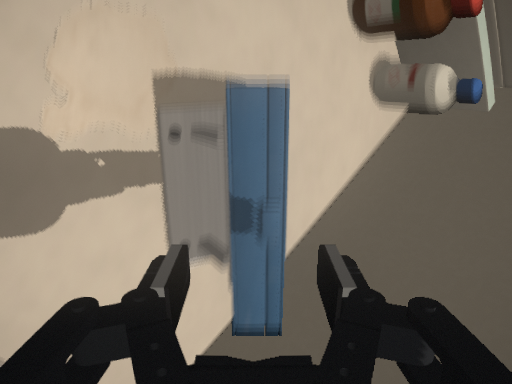

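Run:
```python
from plan import *
import m
p,R,o=now();print(o["t"],o["contact_force"],o["q"].round(3))
im,d=read_camera("wrist")
E=np.eye(4);E[:3,:3]=R;E[:3,3]=p;E=E@calibration("wrist")["mount"]
W,C,U=cloud(im,d,calibration("wrist"),E)
k=(C[:,2]>C[:,0]+15)&(np.linalg.norm(W-So,axis=1)<.15)&(W[:,2]>.08)
L=(W[k]-So)@S;L=L[m.ransac(W[k])]
print(np.percentile(L,[.5,2,50,98,99.5],axis=0).round(4))
for b in (-.06,0,.06):
    q=L[abs(L[:,1]-b)<.01];print(b,np.percentile(q[:,2],[1,99]).round(4),q[:,0].mean().round(4))
print("tcp in S",((p-So)@S).round(4))
```

```text
2.9 [-4.65290775  2.86771827 -0.6702962 ] [ 0.766  0.37  -1.035  2.37  -0.693  0.173  1.449]
[[-0.0477 -0.082   0.0027]
 [-0.0471 -0.0783  0.0038]
 [-0.0432  0.0123  0.0182]
 [-0.0419  0.0741  0.0334]
 [-0.0415  0.0756  0.0349]]
-0.06 [0.0039 0.0348] -0.0432
0 [0.0032 0.0345] -0.0443
0.06 [0.0028 0.0342] -0.0432
tcp in S [-0.1047  0.006   0.0163]
```

>>> drive_tool:
  increments:
    - {"dx":0,"dy":0,"dz":0.005,"wx":0,"wy":0,"wz":0,"claw":0.06}
    - {"dx":0,"dy":0,"dz":0.0,"wx":0,"wy":0,"wz":0,"claw":0.06}
    - {"dx":0,"dy":0,"dz":0.0,"wx":0,"wy":0,"wz":0,"claw":0.06}

```text
t: 3.32
eef_pos: [0.453, 0.1327, 0.1559]
tool_rot: [0.093, 0.295, 0.907, 0.286]
contact_force: [0.2, -0.5, 0.9]
gripper_width: 0.701
grasp_force: 0.0
```

Run:
```python
from plan import *
p,R,o=now();print(o["t"],o["contact_force"],o["q"].round(3),"tcp in S",((p-So)@S).round(4))
rows(p,R,So+S@[-.039,-.003,.0185],tool(S,False),6)
```

```text
3.325 [ 0.20847075 -0.45086204  0.87573158] [ 0.706  0.355 -0.963  2.368 -0.844  0.171  1.591] tcp in S [-0.102  -0.0018  0.0167]
N 6 d mm/row [-0.19  0.31 10.5 ] w deg/row [-0.003  0.018 -0.031]
   4 [0.468 0.153 0.122]
   6 [0.476 0.163 0.105]
```

>>> drive_tool:
  increments:
    - {"dx":0,"dy":0.0003,"dz":0.0105,"wx":0,"wy":0,"wz":0,"claw":0.06}
    - {"dx":0,"dy":0.0003,"dz":0.0105,"wx":0,"wy":0,"wz":0,"claw":0.06}
    - {"dx":0,"dy":0.0003,"dz":0.0105,"wx":0,"wy":0,"wz":0,"claw":0.06}
    - {"dx":0,"dy":0.0003,"dz":0.0105,"wx":0,"wy":0,"wz":0,"claw":0.06}
    - {"dx":0,"dy":0.0003,"dz":0.0105,"wx":0,"wy":0,"wz":0,"claw":0.06}
    - {"dx":0,"dy":0.0003,"dz":0.0105,"wx":0,"wy":0,"wz":0,"claw":0.06}
    - {"dx":0,"dy":0,"dz":0,"wx":0,"wy":0,"wz":0,"claw":0.06}
    - {"dx":0,"dy":0,"dz":0,"wx":0,"wy":0,"wz":0,"claw":0.06}

```text
t: 4.32
eef_pos: [0.48, 0.1578, 0.1181]
tool_rot: [0.082, 0.293, 0.91, 0.282]
contact_force: [-0.3, -0.9, 0.5]
gripper_width: 0.703
grasp_force: 0.0
```

Run:
```python
from plan import *
p,R,o=now();print(o["t"],o["contact_force"],o["q"].round(3),"tcp in S",((p-So)@S).round(4))
im,d=read_camera("scene");cv2.imwrite("pics/s2.png",cv2.resize(im[170:320,120:320,::-1],None,fx=3,fy=3))
im,d=read_camera("wrist");cv2.imwrite("pics/w2.png",im[:,:,::-1])
```

```text
4.325 [-0.26986376 -0.91570748  0.49471804] [ 0.353  0.412 -0.642  2.33  -1.366  0.17   2.081] tcp in S [-0.0502 -0.009   0.0246]
```

View pics/w2.png

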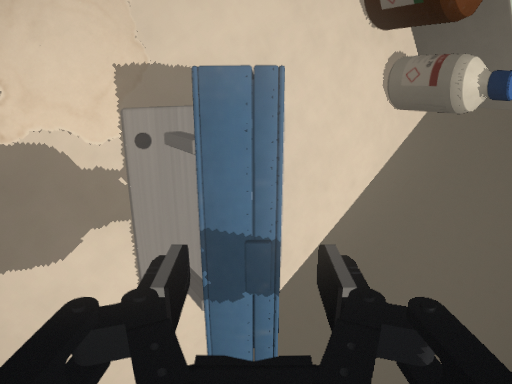

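```bash
cat > kin.py <<'E'
from plan import *
def Rz(a):return Ro.from_euler('z',a).as_matrix()
def Ry(a):return Ro.from_euler('y',a).as_matrix()
def fk(q,P):
    d1,a,b,c,e1,e2,f,yb,yt,s1=P
    R=Rz(yb)@Rz(-q[0]);p=R@[s1,0,d1];R=R@Ry(q[1]);p=p+R@np.array([e1,0,a]);R=R@Rz(-q[2])@Ry(q[3]) if 0 else R@Rz(-q[2])
    p=p+R@np.array([e2,0,0]);R=R@Ry(q[3])@Rz(-q[4]);p=p+R@np.array([f,0,b]);R=R@Ry(q[5])@Rz(-q[6]);p=p+R@np.array([0,0,c])
    return p,R@Rz(yt)
E
cat >> kin.py <<'E'
def err(q,P,p,R):
    a,B=fk(q,P);return np.r_[a-p,.3*Ro.from_matrix(R@B.T).as_rotvec()]
Pinit=[.3,.4,.4,.2,0,0,0,0,np.pi/2,0]
E
python3 - <<'E'
from kin import *
D=[([1.16089546,.47783781,.02231985,1.55645279,-.01149696,1.10929349,-.08312249],[.200474,-.643969,.255299],[-9.0876e-4,.98863,.150337,-2.057e-4]),
([1.134,.172,-.427,1.864,-.3,.976,.684],[.4205,-.3485,.3307],[.055,.757,.629,.17]),
([1.007,.162,-.694,2.117,-.512,.679,1.071],[.4867,-.1187,.2613],[.076,.547,.799,.237]),
([.77,.367,-1.031,2.367,-.691,.169,1.447],[.4503,.1317,.1595],[.092,.294,.907,.286]),
([.706,.355,-.963,2.368,-.844,.171,1.591],[.453,.1327,.1559],[.093,.295,.907,.286]),
([.353,.412,-.642,2.33,-1.366,.17,2.081],[.48,.1578,.1181],[.082,.293,.91,.282])]
D=[(np.array(q),np.array(p),Ro.from_quat(np.r_[r[1:],r[0]]).as_matrix()) for q,p,r in D]
best=None
for yt in(np.pi/2,-np.pi/2,0,np.pi):
    x=Pinit.copy();x[8]=yt
    s=least_squares(lambda P:np.concatenate([err(q,P,p,R) for q,p,R in D]+[1e-3*np.array(P)[[4,5,6,9]]]),x)
    if best is None or s.cost<best.cost:best=s
print(best.x.round(4),best.cost)
for d in D:print((err(d[0],best.x,d[1],d[2])*1e3).round(2))
np.save("P.npy",best.x)
E
```

```text
[ 0.1916  0.571   0.4746  0.2268 -0.0093  0.0128  0.0049 -0.0755  1.5045
 -0.0123] 0.00043666553243502265
[ 1.09e+01  2.60e+00 -1.56e+00 -1.00e-02  3.00e-02  2.76e+00]
[2.83 2.39 0.67 6.25 1.98 4.3 ]
[ 2.79  0.55 -1.6   7.86  5.61  5.27]
[ 1.76 -3.04  1.44  6.79  8.79  5.83]
[-0.05 -1.02  1.17  7.12  8.82  6.02]
[-5.13  0.41 -0.12  6.23  9.45  6.1 ]
```

```bash
cat > kin.py <<'E'
from plan import *
def Rz(a):return Ro.from_euler('z',a).as_matrix()
def Ry(a):return Ro.from_euler('y',a).as_matrix()
# P: yb, joint offs(7: q1 unused), link vecs l0..l3 (3 each), tool rotvec(3)
def fk(q,P,full=False):
    o=P[:7];l=P[7:22].reshape(5,3);q=np.asarray(q)+o
    R=np.eye(3);p=np.zeros(3);ax=[];
    seq="zyzyzyz";lk={0:0,2:1,4:2,6:4}  # link after joint idx
    for i in range(7):
        s=-1 if seq[i]=="z" else 1
        ax.append((p.copy(),s*R[:,2 if seq[i]=="z" else 1]))
        R=R@(Rz(-q[i]) if seq[i]=="z" else Ry(q[i]))
        if i==0:p=p+R@l[0]
        if i==1:p=p+R@l[1]
        if i==3:p=p+R@l[2]
        if i==5:p=p+R@l[3]
        if i==6:p=p+R@l[4]
    R=R@Ro.from_rotvec(P[22:25]).as_matrix()
    if full:
        J=np.array([np.r_[np.cross(a,p-c),a] for c,a in ax]).T
        return p,R,J
    return p,R
def err(q,P,p,R):
    a,B=fk(q,P);return np.r_[a-p,.3*Ro.from_matrix(R@B.T).as_rotvec()]
def load():
    import json
    return [(np.array(q),np.array(p),Ro.from_quat(np.r_[r[1:],r[0]]).as_matrix()) for q,p,r in json.load(open("D.json"))]
P0=np.zeros(25);P0[9]=.19;P0[12]=.57;P0[15]=.47;P0[21]=.2268;P0[24]=1.5
E
python3 - <<'E'
import json
json.dump([([1.16089546,.47783781,.02231985,1.55645279,-.01149696,1.10929349,-.08312249],[.200474,-.643969,.255299],[-9.0876e-4,.98863,.150337,-2.057e-4]),
([1.134,.172,-.427,1.864,-.3,.976,.684],[.4205,-.3485,.3307],[.055,.757,.629,.17]),
([1.007,.162,-.694,2.117,-.512,.679,1.071],[.4867,-.1187,.2613],[.076,.547,.799,.237]),
([.77,.367,-1.031,2.367,-.691,.169,1.447],[.4503,.1317,.1595],[.092,.294,.907,.286]),
([.706,.355,-.963,2.368,-.844,.171,1.591],[.453,.1327,.1559],[.093,.295,.907,.286]),
([.353,.412,-.642,2.33,-1.366,.17,2.081],[.48,.1578,.1181],[.082,.293,.91,.282])],open("D.json","w"))
from kin import *
D=load()
w=np.r_[np.full(7,.03),np.full(15,.03),np.zeros(3)]*.3
z=P0.copy();z[[9,12,15,18,21]]=P0[[9,12,15,18,21]]
s=least_squares(lambda P:np.concatenate([err(q,P,p,R) for q,p,R in D]+[w*(P-z)]),P0)
print(s.x.round(3),s.cost)
for d in D:print((err(d[0],s.x,d[1],d[2])*1e3).round(2))
np.save("P.npy",s.x)
E
```

```text
[-0.000e+00  1.000e-03 -3.000e-03  2.000e-03 -1.000e-03 -3.000e-03
 -0.000e+00 -5.000e-03 -1.400e-02  2.550e-01 -1.000e-03 -1.400e-02
  5.420e-01 -8.000e-03 -2.900e-02  4.690e-01  2.000e-03 -0.000e+00
  2.600e-02 -8.000e-03 -6.000e-03  2.520e-01  1.000e-03 -1.000e-03
  1.573e+00] 7.688610761226484e-07
[ 0.09 -0.01  0.02  0.02  0.15 -0.26]
[-0.24 -0.07 -0.17 -0.17 -0.27  0.25]
[0.23 0.09 0.18 0.16 0.13 0.2 ]
[ 0.13 -0.19 -0.15 -0.21 -0.02 -0.26]
[-0.21  0.23  0.09  0.17 -0.04 -0.06]
[ 0.01 -0.07  0.03 -0.04  0.11  0.15]
```

```bash
cat >> kin.py <<'E'
lo=np.array([-2.96,-.34,-1.41,.24,-1.37,.17,-2.96]);hi=np.array([2.96,2.1,1.46,2.44,4.51,1.92,2.96])
def ik(p,R,P,q0,mar=.08,qn=None,wn=2e-4):
    L=lo+mar;H=hi-mar;qn=q0 if qn is None else qn
    s=least_squares(lambda q:np.r_[err(q,P,p,R),wn*(q-qn)],np.clip(q0,L+1e-3,H-1e-3),bounds=(L,H))
    return s.x,np.linalg.norm(err(s.x,P,p,R))
E
python3 - <<'E'
from kin import *
P=np.load("P.npy");rng=np.random.default_rng(1)
TG={"grasp":lambda f:(So+S@[-.039,-.003,.0185],tool(S,f)),"pre":lambda f:(So+S@[-.106,-.003,.0185],tool(S,f)),"lift":lambda f:(So+S@[-.039,-.003,.0185]+[0,0,.12],tool(S,f)),"place":lambda f:(Ko+K@[-.041,0,.037],tool(K,f)),"plpre":lambda f:(Ko+K@[-.041,0,.037+.1],tool(K,f))}
for n,g in TG.items():
  for f in(False,True):
    p,R=g(f);sol=[]
    for _ in range(25):
        q,e=ik(p,R,P,rng.uniform(lo,hi),wn=1e-6)
        if e<1e-3:sol.append(q)
    sol=np.array(sol);print(n,f,len(sol))
    if len(sol):
        for q in sol[np.argsort(sol[:,0])][::max(1,len(sol)//6)]:print("   ",q.round(2), (np.minimum(q-lo,hi-q)).min().round(2))
E
```

```text
grasp False 10
    [ 0.76  0.7  -1.22  2.34  1.58  0.25 -0.75] 0.08
    [ 0.77  0.71 -1.22  2.34  1.58  0.25 -0.75] 0.08
    [ 0.77  0.71 -1.22  2.34  1.57  0.25 -0.75] 0.08
    [ 0.78  0.73 -1.25  2.34  1.57  0.28 -0.74] 0.1
    [ 0.8   0.75 -1.27  2.34  1.57  0.31 -0.73] 0.1
    [ 0.8   0.75 -1.27  2.34  1.57  0.31 -0.73] 0.1
    [ 0.8   0.76 -1.28  2.34  1.57  0.31 -0.73] 0.1
    [ 0.8   0.76 -1.28  2.34  1.57  0.32 -0.73] 0.1
    [ 0.81  0.78 -1.3   2.34  1.57  0.34 -0.72] 0.1
    [ 0.81  0.78 -1.3   2.34  1.57  0.34 -0.72] 0.1
grasp True 5
    [ 0.75  0.7  -1.21  2.3   1.43  0.25  2.53] 0.08
    [ 0.76  0.7  -1.22  2.3   1.43  0.26  2.53] 0.09
    [ 0.76  0.7  -1.22  2.3   1.43  0.26  2.53] 0.09
    [ 0.76  0.71 -1.23  2.3   1.44  0.27  2.53] 0.1
    [ 0.82  0.8  -1.33  2.3   1.47  0.38  2.52] 0.08
pre False 0
pre True 6
    [ 0.03  0.22 -0.21  2.35 -1.29  0.39 -1.18] 0.08
    [ 0.28  0.25 -0.47  2.34 -1.18  0.33 -1.26] 0.1
    [ 0.44  0.27 -0.66  2.33 -1.07  0.29 -1.36] 0.11
    [ 0.5   0.29 -0.72  2.33 -1.01  0.27 -1.41] 0.1
    [ 0.57  0.3  -0.8   2.33 -0.93  0.25 -1.48] 0.08
[... 1979 characters left out ...]
   [ 0.83  0.47 -0.6   2.02 -0.54  0.73  1.87] 0.42
    [ 1.14  0.63 -1.05  2.   -0.1   0.67  1.48] 0.36
    [ 1.23  0.72 -1.19  2.    0.11  0.69  1.29] 0.22
    [ 1.26  0.78 -1.26  2.    0.22  0.7   1.19] 0.15
    [ 1.28  0.81 -1.31  2.    0.28  0.71  1.13] 0.1
    [ 1.28  0.82 -1.32  2.    0.31  0.72  1.11] 0.09
plpre True 13
    [-0.23  0.49  0.71  2.05 -1.11  1.09 -0.8 ] 0.26
    [ 0.09  0.41  0.28  2.03 -0.96  0.94 -0.94] 0.41
    [ 0.23  0.4   0.11  2.02 -0.89  0.89 -1.  ] 0.42
    [ 0.26  0.4   0.07  2.02 -0.87  0.88 -1.01] 0.42
    [ 0.52  0.41 -0.25  2.01 -0.73  0.81 -1.14] 0.43
    [ 0.79  0.47 -0.59  1.99 -0.54  0.74 -1.31] 0.45
    [ 1.17  0.7  -1.16  1.97  0.06  0.69 -1.83] 0.25
```

```bash
cat >> kin.py <<'E'
# case-frame tool: TCP in case coords, beta rotation about case z; side=+1 tool y=+case z
def casepose(which,dx=0,dz=0,lift=0):
    if which=="S": return S,So+S@[.002+dx,-.003,.0015+dz]+[0,0,lift]
    F=K@np.diag([1,-1,-1]);return F,Ko+K@[dx,0,.054+dz]+[0,0,lift]
def tcp(which,beta,side,back=0,tip=.030,**k):
    F,o=casepose(which,**k);b=np.radians(beta)
    z=F@[np.cos(b),np.sin(b),0];y=F[:,2]*side
    tipp=o+F@[-.046+tip,0,.017]
    return tipp-z*(.025+back),np.stack([np.cross(y,z),y,z],1)
E
python3 - <<'E'
from kin import *
P=np.load("P.npy");rng=np.random.default_rng(1)
st=[rng.uniform(lo,hi) for _ in range(14)]
def best(p,R):
    for mar in(.3,.2,.12,.06):
        for q0 in st:
            q,e=ik(p,R,P,q0,mar=mar,wn=1e-6)
            if e<1e-3:return mar,q.round(2)
    return None,None
for b in(-30,-15,15,30,45):
    print(b)
    for nm,a,k in(("pre","S",dict(back=.05)),("grasp","S",{}),("lift","S",dict(lift=.12)),("place","K",{})):
        for s in(1,-1):
            print("  ",nm,s,*best(*tcp(a,b,s,**k)))
E
```

```text
-30
   pre 1 None None
   pre -1 None None
   grasp 1 None None
   grasp -1 None None
   lift 1 None None
   lift -1 None None
   place 1 0.3 [ 0.72  0.78 -0.45  1.65 -0.27  1.31 -1.35]
   place -1 0.3 [ 1.04  0.94 -0.93  1.66  0.08  1.31  1.49]
-15
   pre 1 None None
   pre -1 None None
   grasp 1 None None
   grasp -1 None None
   lift 1 None None
   lift -1 None None
   place 1 0.3 [ 0.73  0.64 -0.38  1.83 -0.43  1.04 -1.21]
   place -1 0.3 [ 1.15  0.84 -0.97  1.83  0.05  1.01  1.52]
15
   pre 1 0.2 [ 0.92  0.7  -1.21  2.19  0.06  0.44  0.86]
   pre -1 0.2 [ 0.76  0.58 -0.99  2.15 -0.34  0.47 -1.92]
   grasp 1 0.2 [ 0.47  0.55 -0.68  2.21 -0.82  0.4   1.68]
   grasp -1 0.2 [ 0.5   0.57 -0.74  2.17 -0.69  0.4  -1.61]
   lift 1 0.3 [ 0.83  0.43 -1.1   2.13 -0.41  0.59  1.16]
   lift -1 0.3 [ 0.54  0.33 -0.76  2.09 -0.65  0.67 -1.78]
   place 1 0.2 [ 0.89  0.47 -0.49  2.19 -0.99  0.48 -0.7 ]
   place -1 0.2 [ 1.15  0.56 -0.78  2.2  -0.7   0.37  2.23]
30
   pre 1 0.3 [ 0.85  0.81 -1.09  2.01 -0.12  0.74  1.1 ]
   pre -1 0.3 [ 0.57  0.64 -0.7   1.98 -0.53  0.82 -1.68]
   grasp 1 0.3 [ 0.78  0.88 -1.08  2.04 -0.05  0.63  1.04]
   grasp -1 0.3 [ 0.22  0.61 -0.34  2.03 -0.85  0.83 -1.4 ]
   lift 1 0.3 [ 0.82  0.63 -1.11  1.99 -0.31  0.84  1.13]
   lift -1 0.3 [ 0.45  0.46 -0.62  1.96 -0.66  0.95 -1.71]
   place 1 0.06 [ 1.5   0.85 -1.33  2.34  1.87  0.24  2.88]
   place -1 0.06 [ 1.52  0.87 -1.31  2.36  1.97  0.23 -0.33]
45
   pre 1 0.3 [ 0.8   1.   -1.08  1.83 -0.08  1.03  1.1 ]
   pre -1 0.3 [ 0.6   0.85 -0.78  1.8  -0.37  1.07 -1.78]
   grasp 1 0.3 [ 0.73  1.   -1.03  1.89 -0.12  0.92  1.13]
   grasp -1 0.3 [ 0.36  0.78 -0.5   1.86 -0.63  1.04 -1.56]
   lift 1 0.3 [ 0.76  0.8  -1.09  1.85 -0.28  1.08  1.12]
   lift -1 0.3 [ 0.46  0.63 -0.65  1.83 -0.59  1.18 -1.74]
   place 1 None None
   place -1 None None
```

Run:
```python
from kin import *
p,R,o=now();print(o["t"])
rows(p,R,*tcp("S",15,1,back=.05),8)
```

```text
4.425
N 8 d mm/row [-1.1  -0.78 -4.68] w deg/row [-0.095  1.757 -0.036]
   4 [0.477 0.144 0.132]
   8 [0.476 0.129 0.144]
```

>>> drive_tool:
  increments:
    - {"dx":-0.0011,"dy":-0.0008,"dz":-0.0047,"wx":-0.1,"wy":1.76,"wz":-0.04,"claw":0.06}
    - {"dx":-0.0011,"dy":-0.0008,"dz":-0.0047,"wx":-0.1,"wy":1.76,"wz":-0.04,"claw":0.06}
    - {"dx":-0.0011,"dy":-0.0008,"dz":-0.0047,"wx":-0.1,"wy":1.76,"wz":-0.04,"claw":0.06}
    - {"dx":-0.0011,"dy":-0.0008,"dz":-0.0047,"wx":-0.1,"wy":1.76,"wz":-0.04,"claw":0.06}
    - {"dx":-0.0011,"dy":-0.0008,"dz":-0.0047,"wx":-0.1,"wy":1.76,"wz":-0.04,"claw":0.06}
    - {"dx":-0.0011,"dy":-0.0008,"dz":-0.0047,"wx":-0.1,"wy":1.76,"wz":-0.04,"claw":0.06}
    - {"dx":-0.0011,"dy":-0.0008,"dz":-0.0047,"wx":-0.1,"wy":1.76,"wz":-0.04,"claw":0.06}
    - {"dx":-0.0011,"dy":-0.0008,"dz":-0.0047,"wx":-0.1,"wy":1.76,"wz":-0.04,"claw":0.06}

```text
t: 5.42
eef_pos: [0.4757, 0.1288, 0.1444]
tool_rot: [-0.027, 0.253, 0.912, 0.322]
contact_force: [0.7, 0.6, 0.1]
gripper_width: 0.705
grasp_force: 0.0
```

Run:
```python
from kin import *
p,R,o=now();print(o["t"],o["q"].round(3),o["contact_force"].round(1),"fk err",(err(o["q"],np.load("P.npy"),p,R)*1e3).round(1))
rows(p,R,*tcp("S",15,1,back=.05),3)
rows(p,R,*tcp("S",15,1,back=.0),6)
```

```text
5.425 [ 0.286  0.402 -0.36   2.209 -0.964  0.626  1.813] [0.7 0.6 0.1] fk err [ 4.1 -3.8 -1.7  0.3 -0.2  0.3]
N 3 d mm/row [0.   0.05 0.12] w deg/row [ 0.013 -0.024  0.014]
   3 [0.476 0.129 0.144]
N 6 d mm/row [-0.    0.02  8.39] w deg/row [ 0.007 -0.012  0.007]
   4 [0.48  0.149 0.118]
   6 [0.482 0.159 0.105]
```

```bash
cat > wm.py <<'E'
from kin import *
import m
p,R,o=now();im,d=read_camera("wrist");p2=now()[0];print("drift",(p2-p).round(4),o["t"])
E=np.eye(4);E[:3,:3]=R;E[:3,3]=p;E=E@calibration("wrist")["mount"]
W,C,U=cloud(im,d,calibration("wrist"),E)
k=(C[:,2]>C[:,0]+15)&(np.linalg.norm(W-So,axis=1)<.15)&(W[:,2]>.08)
L=(W[k]-So)@S;L=L[m.ransac(W[k])]
print(np.percentile(L,[.5,2,50,98,99.5],axis=0).round(4))
for b in (-.05,0,.05):
    q=L[abs(L[:,1]-b)<.01];print(b,np.percentile(q[:,2],[1,99]).round(4),q[:,0].mean().round(4))
E
python3 wm.py
```

```text
drift [ 0.0009 -0.0008  0.0002] 5.425
[[-0.0479 -0.0793  0.0024]
 [-0.0474 -0.0764  0.003 ]
 [-0.0433  0.002   0.0163]
 [-0.042   0.0728  0.0318]
 [-0.0416  0.075   0.034 ]]
-0.05 [0.0025 0.0323] -0.0433
0 [0.0025 0.0324] -0.0445
0.05 [0.0025 0.0328] -0.0432
```

>>> drive_tool:
  increments:
    - {"dx":0,"dy":0,"dz":0.0084,"wx":0,"wy":0,"wz":0,"claw":0.06}
    - {"dx":0,"dy":0,"dz":0.0084,"wx":0,"wy":0,"wz":0,"claw":0.06}
    - {"dx":0,"dy":0,"dz":0.0084,"wx":0,"wy":0,"wz":0,"claw":0.06}
    - {"dx":0,"dy":0,"dz":0.0084,"wx":0,"wy":0,"wz":0,"claw":0.06}
    - {"dx":0,"dy":0,"dz":0.0084,"wx":0,"wy":0,"wz":0,"claw":0.06}
    - {"dx":0,"dy":0,"dz":0.0084,"wx":0,"wy":0,"wz":0,"claw":0.06}
    - {"dx":0,"dy":0,"dz":0,"wx":0,"wy":0,"wz":0,"claw":0.06}

```text
t: 6.35
eef_pos: [0.4814, 0.1599, 0.1039]
tool_rot: [-0.027, 0.253, 0.912, 0.322]
contact_force: [0.7, -1.4, 0.4]
gripper_width: 0.7
grasp_force: 0.0
```

Run:
```python
from kin import *
p,R,o=now();print(o["t"],o["q"].round(3),o["contact_force"].round(1))
rows(p,R,*tcp("S",15,1),3)
im,d=read_camera("wrist");cv2.imwrite("pics/w3.png",im[:,:,::-1])
```

```text
6.35 [ 0.262  0.498 -0.419  2.214 -1.053  0.505  1.888] [ 0.7 -1.4  0.4]
N 3 d mm/row [-0.1   0.01 -0.36] w deg/row [ 0.01  -0.032  0.014]
   3 [0.482 0.159 0.105]
```

View pics/w3.png

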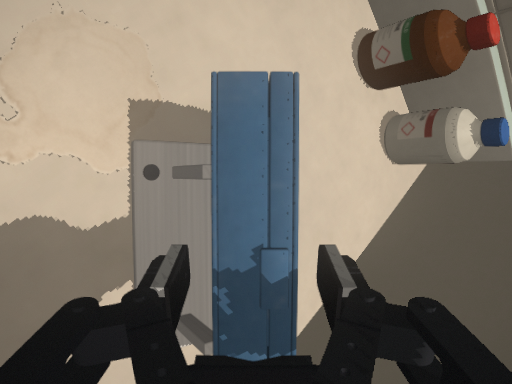

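>>> drive_tool:
  increments:
    - {"dx":0,"dy":0,"dz":0,"wx":0,"wy":0,"wz":0,"claw":0.02}
    - {"dx":0,"dy":0,"dz":0,"wx":0,"wy":0,"wz":0,"claw":0.02}
    - {"dx":0,"dy":0,"dz":0,"wx":0,"wy":0,"wz":0,"claw":0.02}
    - {"dx":0,"dy":0,"dz":0,"wx":0,"wy":0,"wz":0,"claw":0.02}
    - {"dx":0,"dy":0,"dz":0,"wx":0,"wy":0,"wz":0,"claw":0.02}
    - {"dx":0,"dy":0,"dz":0,"wx":0,"wy":0,"wz":0,"claw":0.02}
  newtons: 45

```text
t: 7.15
eef_pos: [0.4819, 0.1591, 0.1048]
tool_rot: [-0.026, 0.253, 0.912, 0.322]
contact_force: [-1.6, -2.9, 5.8]
gripper_width: 0.38
grasp_force: 45.2
```

Run:
```python
from kin import *
p,R,o=now();print(o["t"],o["q"].round(3),o["contact_force"].round(1),o["gripper_width"],o["grasp_force"])
rows(p,R,*tcp("S",15,1),3)
```

```text
7.15 [ 0.262  0.496 -0.418  2.214 -1.053  0.506  1.887] [-1.6 -2.9  5.8] 0.3801871202517142 45.181995034217834
N 3 d mm/row [ 0.1  -0.09  0.02] w deg/row [0.022 0.003 0.019]
   3 [0.482 0.159 0.105]
```

```bash
cat >> kin.py <<'E'
def sim(q,p1,R1,N,w=None,sub=4,show=True):
    P=np.load("P.npy");p0,R0=fk(q,P);mn=9
    if w is None: w=Ro.from_matrix(R0.T@R1).as_rotvec()
    r=Ro.from_rotvec(w/N).as_matrix();M=sum(np.linalg.matrix_power(r,k) for k in range(N));d=np.linalg.solve(M,R0.T@(p1-p0))
    T,R=p0,R0;mv=0
    for k in range(N):
        T=T+R@d;R=R@r;q0=q
        for _ in range(sub):
            a,B,J=fk(q,P,True);e=np.r_[T-a,Ro.from_matrix(R@B.T).as_rotvec()]
            q=q+J.T@np.linalg.solve(J@J.T+1e-5*np.eye(6),e)
        mv=max(mv,abs(q-q0).max()*8);mn=min(mn,np.minimum(q-lo,hi-q).min())
        if show and k%4==3:print("   ",k+1,q.round(2),T.round(3))
    print("min margin",mn.round(3),"max speed",round(mv,2));return q
E
python3 - <<'E'
from kin import *
p,R,o=now();q=o["q"]
A=(p+[0,0,.13],R);rows(p,R,*A,10);qa=sim(q,*A,10)
B=tcp("K",15,1,lift=.12)
w=Ro.from_matrix(R.T@B[1]).as_rotvec();print(np.degrees(w))
w2=w*(1-2*np.pi/np.linalg.norm(w));print(np.degrees(w2))
for ww in(w,w2):
    print("opt");rows(*A,*B,24,via=ww);qb=sim(qa,*B,24,w=ww)
    sim(qb,*tcp("K",15,1),12)
E
```

```text
N 10 d mm/row [  2.75   7.47 -10.28] w deg/row [0. 0. 0.]
   4 [0.482 0.159 0.157]
   8 [0.482 0.159 0.209]
   10 [0.482 0.159 0.235]
    4 [ 0.22  0.38 -0.37  2.2  -0.97  0.61  1.74] [0.485 0.157 0.156]
    8 [ 0.2   0.28 -0.34  2.17 -0.9   0.71  1.61] [0.483 0.158 0.208]
min margin 0.229 max speed 0.29
[-3.29570708e+01 -1.11806079e-01  1.66080720e+02]
[ 3.71149975e+01  1.25911747e-01 -1.87033779e+02]
opt
N 24 d mm/row [-12.11   8.91  -8.79] w deg/row [-1.373e+00 -5.000e-03  6.920e+00]
   4 [0.536 0.13  0.266]
   8 [0.579 0.078 0.28 ]
   12 [0.6   0.012 0.277]
   16 [ 0.591 -0.055  0.263]
   20 [ 0.552 -0.11   0.247]
   24 [ 0.493 -0.144  0.236]
    4 [ 0.2   0.26 -0.25  2.05 -0.93  0.84  1.15] [0.536 0.13  0.266]
    8 [ 0.23  0.29 -0.16  1.99 -1.    0.88  0.77] [0.579 0.078 0.28 ]
    12 [ 0.26  0.31 -0.07  1.97 -1.05  0.89  0.4 ] [0.6   0.012 0.277]
    16 [ 0.28  0.31  0.03  1.99 -1.08  0.88  0.02] [ 0.591 -0.055  0.263]
    20 [ 0.29  0.28  0.13  2.06 -1.07  0.85 -0.38] [ 0.552 -0.11   0.247]
    24 [ 0.27  0.21  0.23  2.14 -1.    0.82 -0.84] [ 0.493 -0.144  0.236]
min margin 0
[... 538 characters left out ...]
3 -0.37  2.26 -0.75  0.75  2.03] [0.411 0.133 0.225]
    8 [ 0.34  0.06 -0.35  2.36 -0.68  0.71  2.62] [0.364 0.076 0.204]
    12 [ 0.45  0.05 -0.29  2.41 -0.66  0.64  3.32] [0.352 0.003 0.186]
    16 [ 0.58  0.11 -0.25  2.36 -0.73  0.61  4.08] [ 0.378 -0.069  0.181]
    20 [ 0.7   0.18 -0.28  2.25 -0.81  0.64  4.77] [ 0.431 -0.122  0.197]
    24 [ 0.79  0.24 -0.35  2.11 -0.85  0.73  5.32] [ 0.493 -0.144  0.236]
min margin -2.356 max speed 1.54
    4 [ 0.8   0.3  -0.37  2.14 -0.9   0.65  5.41] [ 0.493 -0.144  0.196]
    8 [ 0.82  0.38 -0.4   2.17 -0.96  0.58  5.51] [ 0.493 -0.144  0.156]
    12 [ 0.84  0.46 -0.44  2.19 -1.03  0.5   5.62] [ 0.493 -0.144  0.116]
min margin -2.66 max speed 0.23
```

>>> drive_tool:
  increments:
    - {"dx":0.0014,"dy":0.0037,"dz":-0.0051,"wx":0,"wy":0,"wz":0,"claw":0.02}
    - {"dx":0.0014,"dy":0.0037,"dz":-0.0051,"wx":0,"wy":0,"wz":0,"claw":0.02}
    - {"dx":0.0028,"dy":0.0075,"dz":-0.0103,"wx":0,"wy":0,"wz":0,"claw":0.02}
    - {"dx":0.0028,"dy":0.0075,"dz":-0.0103,"wx":0,"wy":0,"wz":0,"claw":0.02}
    - {"dx":0.0028,"dy":0.0075,"dz":-0.0103,"wx":0,"wy":0,"wz":0,"claw":0.02}
    - {"dx":0.0028,"dy":0.0075,"dz":-0.0103,"wx":0,"wy":0,"wz":0,"claw":0.02}
    - {"dx":0.0028,"dy":0.0075,"dz":-0.0103,"wx":0,"wy":0,"wz":0,"claw":0.02}
    - {"dx":0.0028,"dy":0.0075,"dz":-0.0103,"wx":0,"wy":0,"wz":0,"claw":0.02}
    - {"dx":0.0028,"dy":0.0075,"dz":-0.0103,"wx":0,"wy":0,"wz":0,"claw":0.02}
    - {"dx":0.0028,"dy":0.0075,"dz":-0.0103,"wx":0,"wy":0,"wz":0,"claw":0.02}
    - {"dx":0.0028,"dy":0.0075,"dz":-0.0103,"wx":0,"wy":0,"wz":0,"claw":0.02}

```text
t: 8.52
eef_pos: [0.4813, 0.1597, 0.2355]
tool_rot: [-0.027, 0.253, 0.912, 0.322]
contact_force: [-0.1, 0.2, -1.2]
gripper_width: 0.382
grasp_force: 45.1
```

Run:
```python
from kin import *
p,R,o=now();print(o["t"],p.round(3),o["q"].round(3),o["contact_force"].round(1),o["gripper_width"],o["grasp_force"])
B=tcp("K",15,1,lift=.12);rows(p,R,*B,28);sim(o["q"],*B,28)
im,d=read_camera("wrist");cv2.imwrite("pics/w4.png",im[:,:,::-1])
```

```text
8.525 [0.481 0.16  0.236] [ 0.198  0.236 -0.325  2.143 -0.86   0.761  1.556] [-0.1  0.2 -1.2] 0.3822763255641052 45.05176305770874
N 28 d mm/row [-10.35   7.77  -7.51] w deg/row [-1.179e+00 -2.000e-03  5.931e+00]
   4 [0.528 0.136 0.264]
   8 [0.569 0.095 0.278]
   12 [0.594 0.042 0.28 ]
   16 [ 0.6   -0.017  0.272]
   20 [ 0.583 -0.072  0.259]
   24 [ 0.545 -0.116  0.245]
   28 [ 0.493 -0.144  0.236]
    4 [ 0.2   0.26 -0.26  2.06 -0.92  0.83  1.21] [0.529 0.133 0.262]
    8 [ 0.22  0.28 -0.18  2.   -0.98  0.87  0.88] [0.569 0.092 0.277]
    12 [ 0.25  0.3  -0.11  1.97 -1.03  0.89  0.56] [0.594 0.039 0.279]
    16 [ 0.27  0.31 -0.03  1.98 -1.07  0.89  0.24] [ 0.598 -0.019  0.271]
    20 [ 0.29  0.3   0.06  2.01 -1.08  0.87 -0.08] [ 0.581 -0.074  0.258]
    24 [ 0.29  0.27  0.14  2.07 -1.07  0.85 -0.44] [ 0.544 -0.117  0.244]
    28 [ 0.27  0.21  0.23  2.14 -1.    0.82 -0.84] [ 0.493 -0.144  0.236]
min margin 0.286 max speed 0.86
```

View pics/w4.png

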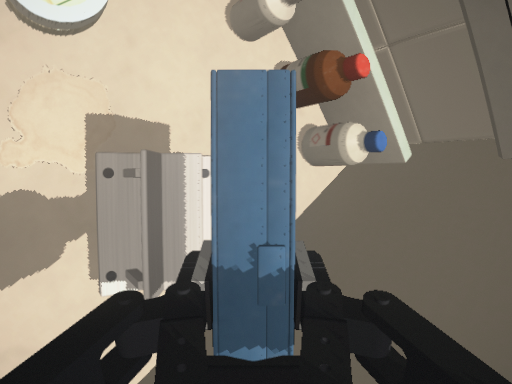

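>>> drive_tool:
  increments:
    - {"dx":-0.0104,"dy":0.0078,"dz":-0.0075,"wx":-1.18,"wy":0,"wz":5.93,"claw":0.02}
    - {"dx":-0.0104,"dy":0.0078,"dz":-0.0075,"wx":-1.18,"wy":0,"wz":5.93,"claw":0.02}
    - {"dx":-0.0104,"dy":0.0078,"dz":-0.0075,"wx":-1.18,"wy":0,"wz":5.93,"claw":0.02}
    - {"dx":-0.0104,"dy":0.0078,"dz":-0.0075,"wx":-1.18,"wy":0,"wz":5.93,"claw":0.02}
    - {"dx":-0.0104,"dy":0.0078,"dz":-0.0075,"wx":-1.18,"wy":0,"wz":5.93,"claw":0.02}
    - {"dx":-0.0104,"dy":0.0078,"dz":-0.0075,"wx":-1.18,"wy":0,"wz":5.93,"claw":0.02}
    - {"dx":-0.0104,"dy":0.0078,"dz":-0.0075,"wx":-1.18,"wy":0,"wz":5.93,"claw":0.02}
    - {"dx":-0.0104,"dy":0.0078,"dz":-0.0075,"wx":-1.18,"wy":0,"wz":5.93,"claw":0.02}
    - {"dx":-0.0104,"dy":0.0078,"dz":-0.0075,"wx":-1.18,"wy":0,"wz":5.93,"claw":0.02}
    - {"dx":-0.0104,"dy":0.0078,"dz":-0.0075,"wx":-1.18,"wy":0,"wz":5.93,"claw":0.02}
    - {"dx":-0.0104,"dy":0.0078,"dz":-0.0075,"wx":-1.18,"wy":0,"wz":5.93,"claw":0.02}
    - {"dx":-0.0104,"dy":0.0078,"dz":-0.0075,"wx":-1.18,"wy":0,"wz":5.93,"claw":0.02}
    - {"dx":-0.0104,"dy":0.0078,"dz":-0.0075,"wx":-1.18,"wy":0,"wz":5.93,"claw":0.02}
    - {"dx":-0.0104,"dy":0.0078,"dz":-0.0075,"wx":-1.18,"wy":0,"wz":5.93,"claw":0.02}

```text
t: 10.32
eef_pos: [0.5875, 0.0262, 0.2723]
tool_rot: [-0.216, 0.786, 0.474, 0.332]
contact_force: [-35.4, 20.4, 2.9]
gripper_width: 0.381
grasp_force: 107.5
```

Run:
```python
from kin import *
p,R,o=now();print(o["t"],p.round(3),o["q"].round(3),o["contact_force"].round(1),o["gripper_width"],o["grasp_force"])
B=tcp("K",15,1,lift=.12);rows(p,R,*B,14);sim(o["q"],*B,14)
```

```text
10.325 [0.588 0.026 0.272] [ 0.272  0.323 -0.067  1.995 -1.051  0.922  0.439] [-35.4  20.4   2.9] 0.3811108935711165 107.49689815565944
N 14 d mm/row [-9.63  8.72 -8.09] w deg/row [-1.333  0.108  5.962]
   4 [ 0.587 -0.034  0.263]
   8 [ 0.563 -0.089  0.25 ]
   12 [ 0.52  -0.13   0.239]
   14 [ 0.493 -0.144  0.236]
    4 [ 0.29  0.32  0.01  2.01 -1.09  0.91  0.11] [ 0.58  -0.043  0.254]
    8 [ 0.3   0.29  0.1   2.05 -1.09  0.87 -0.23] [ 0.557 -0.093  0.245]
    12 [ 0.29  0.25  0.19  2.11 -1.04  0.84 -0.62] [ 0.517 -0.131  0.238]
min margin 0.278 max speed 0.89
```

Run:
```python
from kin import *
im,d=read_camera("scene");im2,d2=read_camera("wrist");cv2.imwrite("pics/c5.png",np.hstack([cv2.resize(im,(400,300)),cv2.resize(im2,(400,300))])[:,:,::-1])
o=get_obs();print(o["t"],o["contact_force"].round(1),o["torque"].round(2),o["grasp_force"],o["joint_vel"].round(3))
```

```text
10.425 [-38.2   2.5   6.3] [1.36 5.66 9.37] 103.52685475721955 [ 0.005 -0.004  0.014  0.002  0.014 -0.017  0.047]
```

View pics/c5.png

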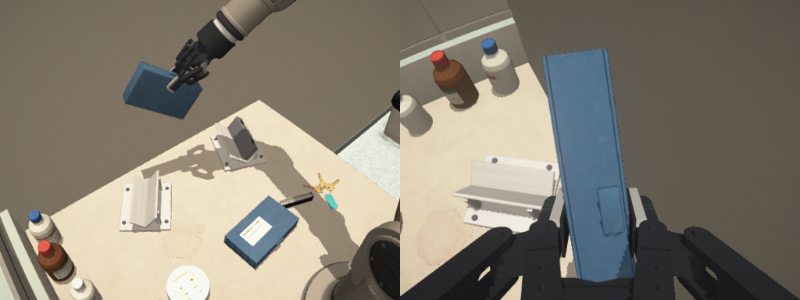

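Run:
```python
from kin import *
p,R,o=now()
c,_=p+0,0;F=R@np.stack([[1,0,0],[0,0,-1],[0,1,0]],0)
b=np.radians(15)
z=R[:,2];y=R[:,1];xt=R[:,0]
# case axes: case z=+tool y ; tool z=x cosb+y sinb ; tool x = -x sinb + y cosb
cx=z*np.cos(b)-xt*np.sin(b);cy=z*np.sin(b)+xt*np.cos(b)
tip=p+z*.025;org=tip-cx*(-.016)-y*.017
cor=np.array([org+cx*a+cy*e+y*h for a in(-.046,.05) for e in(-.08,.08) for h in(0,.034)])
print("corners",cor.min(0).round(3),cor.max(0).round(3))
A=(p+[-.08,.0,.0],R);rows(p,R,*A,6);q=sim(o["q"],*A,6)
B=tcp("K",15,1,lift=.12);rows(*A,*B,16);sim(q,*B,16)
for n in("top","scene"):
    f=np.load(n+"0.npz");W,C,U=cloud(f["p"],f["d"],calibration(n));
    print(n,[(lo_,((W[:,2]>lo_)&(W[:,2]<lo_+.1)&(W[:,0]>.55)).sum()) for lo_ in(.05,.15,.25,.35)], W[(abs(W[:,2])<.01)].max(0).round(3))
```

```text
corners [ 0.54  -0.043  0.155] [0.656 0.139 0.321]
N 6 d mm/row [ -4.42 -11.84  -4.24] w deg/row [0. 0. 0.]
   4 [0.533 0.023 0.271]
   6 [0.506 0.023 0.271]
    4 [ 0.28  0.24 -0.07  2.1  -1.06  0.92  0.46] [0.531 0.018 0.267]
min margin 0.292 max speed 0.21
N 16 d mm/row [-3.84  9.9  -4.73] w deg/row [-1.15   0.101  5.214]
   4 [ 0.526 -0.019  0.269]
   8 [ 0.53  -0.064  0.261]
   12 [ 0.519 -0.107  0.249]
   16 [ 0.493 -0.144  0.236]
    4 [ 0.3   0.21 -0.01  2.12 -1.08  0.9   0.16] [ 0.526 -0.019  0.269]
    8 [ 0.31  0.22  0.05  2.11 -1.08  0.87 -0.16] [ 0.53  -0.064  0.261]
    12 [ 0.31  0.23  0.12  2.12 -1.05  0.84 -0.49] [ 0.519 -0.107  0.249]
    16 [ 0.3   0.21  0.2   2.14 -0.99  0.82 -0.85] [ 0.493 -0.144  0.236]
min margin 0.284 max speed 0.72
top [(0.05, np.int64(8312)), (0.15, np.int64(8008)), (0.25, np.int64(10222)), (0.35, np.int64(13561))] [0.641 0.489 0.01 ]
scene [(0.05, np.int64(18531)), (0.15, np.int64(19274)), (0.25, np.int64(19558)), (0.35, np.int64(16320))] [0.643 0.526 0.01 ]
```

>>> drive_tool:
  increments:
    - {"dx":-0.0044,"dy":-0.0118,"dz":-0.0042,"wx":0,"wy":0,"wz":0,"claw":0.02}
    - {"dx":-0.0044,"dy":-0.0118,"dz":-0.0042,"wx":0,"wy":0,"wz":0,"claw":0.02}
    - {"dx":-0.0044,"dy":-0.0118,"dz":-0.0042,"wx":0,"wy":0,"wz":0,"claw":0.02}
    - {"dx":-0.0044,"dy":-0.0118,"dz":-0.0042,"wx":0,"wy":0,"wz":0,"claw":0.02}
    - {"dx":-0.0044,"dy":-0.0118,"dz":-0.0042,"wx":0,"wy":0,"wz":0,"claw":0.02}
    - {"dx":-0.0044,"dy":-0.0118,"dz":-0.0042,"wx":0,"wy":0,"wz":0,"claw":0.02}

```text
t: 11.18
eef_pos: [0.5202, 0.0147, 0.2745]
tool_rot: [-0.199, 0.793, 0.465, 0.341]
contact_force: [-0.5, -0.5, -0.5]
gripper_width: 0.381
grasp_force: 54.3
```

```bash
cat > cm.py <<'E'
from kin import *
# case faces in tool frame from wrist camera: opening-edge face plane & long edges
p,R,o=now();print(o["t"],p.round(3),o["q"].round(3),o["contact_force"].round(1),o["gripper_width"],o["grasp_force"])
im,d=read_camera("wrist");c=calibration("wrist");np.savez("wl.npz",im=im,d=d)
W,C,U=cloud(im,d,c,c["mount"])
k=(C[:,2]>C[:,0]+15)&(abs(W[:,1])<.05)&(abs(W[:,0])<.12)&(abs(W[:,2])<.09)
L=W[k];print(k.sum(),"tool bbox",np.percentile(L,[1,50,99],axis=0).round(4))
# plane fit of the opening face z=a+bx+cy
A=np.c_[np.ones(len(L)),L[:,:2]];w=np.ones(len(L),bool)
for _ in range(6):
    s=np.linalg.lstsq(A[w],L[w,2],rcond=None)[0];r=L[:,2]-A@s;w=abs(r)<max(.0025,2*np.median(abs(r)))
print("face n",w.sum(),"z0",s[0].round(4),"slope dz/dx deg",np.degrees(np.arctan(s[1])).round(2),"dz/dy",np.degrees(np.arctan(s[2])).round(2))
Q=L[w];print("y mid vs x slope:")
for x in np.arange(-.08,.081,.02):
    q=Q[abs(Q[:,0]-x)<.004]
    if len(q)>30:print("  x%.2f y %s z %.4f"%(x,np.percentile(q[:,1],[1,99]).round(4),q[:,2].mean()))
E
python3 cm.py
```

```text
11.175 [0.52  0.015 0.274] [ 0.316  0.209 -0.058  2.147 -1.086  0.902  0.515] [-0.5 -0.5 -0.5] 0.38052718816972386 54.27638657129137
23869 tool bbox [[-0.0267 -0.0168 -0.0108]
 [ 0.0321 -0.0002  0.0039]
 [ 0.0845  0.0163  0.0172]]
face n 22150 z0 -0.004 slope dz/dx deg 13.88 dz/dy 2.18
y mid vs x slope:
  x-0.02 y [-0.0143  0.0173] z -0.0089
  x0.00 y [-0.0155  0.0167] z -0.0042
  x0.02 y [-0.0157  0.0164] z 0.0010
  x0.04 y [-0.0165  0.0154] z 0.0058
  x0.06 y [-0.0171  0.0149] z 0.0107
  x0.08 y [-0.0179  0.0141] z 0.0157
```

Run:
```python
from kin import *
p,R,o=now()
B=tcp("K",14.3,1,lift=.12);rows(p,R,*B,18);q=sim(o["q"],*B,18)
sim(q,*tcp("K",14.3,1),12)
b=np.radians(14.3);w=Ro.from_matrix(R.T@B[1]).as_rotvec()
for k in np.linspace(0,1,7):
    Rk=R@Ro.from_rotvec(w*k).as_matrix();z,y,xt=Rk[:,2],Rk[:,1],Rk[:,0];cx=z*np.cos(b)-xt*np.sin(b);cy=z*np.sin(b)+xt*np.cos(b)
    cor=np.array([z*.025+cx*(a+.016)+cy*e+y*(h-.017) for a in(-.046,.05) for e in(-.08,.08) for h in(0,.034)]);print(k.round(2),cor[:,0].max().round(3),cor[:,2].min().round(3))
```

```text
N 18 d mm/row [-3.92  8.24 -3.94] w deg/row [-0.891 -0.032  4.617]
   4 [ 0.533 -0.022  0.271]
   8 [ 0.536 -0.061  0.264]
   12 [ 0.527 -0.098  0.253]
   16 [ 0.507 -0.13   0.242]
   18 [ 0.493 -0.144  0.236]
    4 [ 0.32  0.22 -0.01  2.13 -1.09  0.89  0.22] [ 0.525 -0.033  0.262]
    8 [ 0.32  0.23  0.05  2.11 -1.08  0.87 -0.07] [ 0.529 -0.067  0.257]
    12 [ 0.31  0.23  0.11  2.11 -1.06  0.85 -0.38] [ 0.522 -0.101  0.249]
    16 [ 0.3   0.22  0.17  2.12 -1.01  0.83 -0.69] [ 0.505 -0.131  0.24 ]
min margin 0.278 max speed 0.65
    4 [ 0.32  0.28  0.18  2.16 -1.07  0.78 -0.73] [ 0.493 -0.144  0.196]
    8 [ 0.35  0.35  0.15  2.19 -1.16  0.74 -0.61] [ 0.493 -0.144  0.156]
    12 [ 0.38  0.43  0.12  2.21 -1.27  0.7  -0.47] [ 0.493 -0.144  0.116]
min margin 0.104 max speed 0.27
0.0 0.074 -0.116
0.17 0.088 -0.117
0.33 0.098 -0.115
0.5 0.104 -0.11
0.67 0.106 -0.103
0.83 0.105 -0.094
1.0 0.105 -0.084
```

Run:
```python
from kin import *
p,R,o=now()
B=tcp("K",14.3,1,lift=.12);w=Ro.from_matrix(R.T@B[1]).as_rotvec()
M=(np.array([.495,-.07,.27]),R@Ro.from_rotvec(w*.5).as_matrix())
rows(p,R,*M,9);q=sim(o["q"],*M,9);rows(*M,*B,9);q=sim(q,*B,9)
sim(q,*tcp("K",14.3,1),12)
```

```text
N 9 d mm/row [-5.88  4.89 -6.37] w deg/row [-0.891 -0.032  4.617]
   4 [ 0.515 -0.025  0.273]
   8 [ 0.5   -0.062  0.271]
   9 [ 0.495 -0.07   0.27 ]
    4 [ 0.33  0.19 -0.01  2.15 -1.09  0.89  0.22] [ 0.509 -0.032  0.267]
    8 [ 0.33  0.16  0.05  2.16 -1.06  0.88 -0.09] [ 0.499 -0.063  0.269]
min margin 0.274 max speed 0.65
N 9 d mm/row [-0.35  9.12 -1.23] w deg/row [-0.891 -0.032  4.617]
   4 [ 0.501 -0.104  0.257]
   8 [ 0.496 -0.136  0.241]
   9 [ 0.493 -0.144  0.236]
    4 [ 0.33  0.19  0.11  2.14 -1.03  0.85 -0.47] [ 0.501 -0.104  0.257]
    8 [ 0.32  0.21  0.16  2.13 -0.98  0.83 -0.78] [ 0.496 -0.136  0.241]
min margin 0.281 max speed 0.62
    4 [ 0.34  0.28  0.16  2.16 -1.06  0.78 -0.74] [ 0.493 -0.144  0.196]
    8 [ 0.37  0.35  0.13  2.19 -1.16  0.73 -0.61] [ 0.493 -0.144  0.156]
    12 [ 0.4   0.43  0.09  2.21 -1.26  0.69 -0.48] [ 0.493 -0.144  0.116]
min margin 0.112 max speed 0.27
```

>>> drive_tool:
  increments:
    - {"dx":-0.0059,"dy":0.0049,"dz":-0.0064,"wx":-0.89,"wy":-0.03,"wz":4.62,"claw":0.02}
    - {"dx":-0.0059,"dy":0.0049,"dz":-0.0064,"wx":-0.89,"wy":-0.03,"wz":4.62,"claw":0.02}
    - {"dx":-0.0059,"dy":0.0049,"dz":-0.0064,"wx":-0.89,"wy":-0.03,"wz":4.62,"claw":0.02}
    - {"dx":-0.0059,"dy":0.0049,"dz":-0.0064,"wx":-0.89,"wy":-0.03,"wz":4.62,"claw":0.02}
    - {"dx":-0.0059,"dy":0.0049,"dz":-0.0064,"wx":-0.89,"wy":-0.03,"wz":4.62,"claw":0.02}
    - {"dx":-0.0059,"dy":0.0049,"dz":-0.0064,"wx":-0.89,"wy":-0.03,"wz":4.62,"claw":0.02}
    - {"dx":-0.0059,"dy":0.0049,"dz":-0.0064,"wx":-0.89,"wy":-0.03,"wz":4.62,"claw":0.02}
    - {"dx":-0.0059,"dy":0.0049,"dz":-0.0064,"wx":-0.89,"wy":-0.03,"wz":4.62,"claw":0.02}
    - {"dx":-0.0059,"dy":0.0049,"dz":-0.0064,"wx":-0.89,"wy":-0.03,"wz":4.62,"claw":0.02}

```text
t: 12.35
eef_pos: [0.4971, -0.0706, 0.2704]
tool_rot: [-0.252, 0.919, 0.128, 0.277]
contact_force: [0.0, -0.4, -0.7]
gripper_width: 0.382
grasp_force: 54.1
```

Run:
```python
from kin import *
p,R,o=now();print(o["t"],p.round(3),o["q"].round(3),o["contact_force"].round(1),o["grasp_force"])
B=tcp("K",14.3,1,lift=.12);rows(p,R,*B,9)
```

```text
12.35 [ 0.497 -0.071  0.27 ] [ 0.356  0.167  0.074  2.188 -1.064  0.888 -0.114] [ 0.  -0.4 -0.7] 54.092350138525944
N 9 d mm/row [-0.58  9.06 -1.27] w deg/row [-0.891 -0.04   4.6  ]
   4 [ 0.502 -0.104  0.257]
   8 [ 0.496 -0.136  0.241]
   9 [ 0.493 -0.144  0.236]
```

>>> drive_tool:
  increments:
    - {"dx":-0.0006,"dy":0.0091,"dz":-0.0013,"wx":-0.89,"wy":-0.04,"wz":4.6,"claw":0.02}
    - {"dx":-0.0006,"dy":0.0091,"dz":-0.0013,"wx":-0.89,"wy":-0.04,"wz":4.6,"claw":0.02}
    - {"dx":-0.0006,"dy":0.0091,"dz":-0.0013,"wx":-0.89,"wy":-0.04,"wz":4.6,"claw":0.02}
    - {"dx":-0.0006,"dy":0.0091,"dz":-0.0013,"wx":-0.89,"wy":-0.04,"wz":4.6,"claw":0.02}
    - {"dx":-0.0006,"dy":0.0091,"dz":-0.0013,"wx":-0.89,"wy":-0.04,"wz":4.6,"claw":0.02}
    - {"dx":-0.0006,"dy":0.0091,"dz":-0.0013,"wx":-0.89,"wy":-0.04,"wz":4.6,"claw":0.02}
    - {"dx":-0.0006,"dy":0.0091,"dz":-0.0013,"wx":-0.89,"wy":-0.04,"wz":4.6,"claw":0.02}
    - {"dx":-0.0006,"dy":0.0091,"dz":-0.0013,"wx":-0.89,"wy":-0.04,"wz":4.6,"claw":0.02}
    - {"dx":-0.0006,"dy":0.0091,"dz":-0.0013,"wx":-0.89,"wy":-0.04,"wz":4.6,"claw":0.02}
    - {"dx":0,"dy":0,"dz":0,"wx":0,"wy":0,"wz":0,"claw":0.02}
    - {"dx":0,"dy":0,"dz":0,"wx":0,"wy":0,"wz":0,"claw":0.02}

```text
t: 13.72
eef_pos: [0.4933, -0.1435, 0.2365]
tool_rot: [-0.269, 0.921, -0.221, 0.176]
contact_force: [-0.0, -0.4, -1.3]
gripper_width: 0.379
grasp_force: 54.0
```

```bash
python3 cm.py
python3 - <<'E'
from kin import *
import m
p,R,o=now()
B=tcp("K",14.3,1,lift=.12);rows(p,R,*B,1)
# measure case by scene and top cameras in rack frame: upper face (base underside) plane
for n in("scene","top"):
    im,d=read_camera(n);W,C,U=cloud(im,d,calibration(n))
    k=(C[:,2]>C[:,0]+12)&(np.linalg.norm(W-(Ko+[0,0,.15]),axis=1)<.14)&(W[:,2]>.09)
    Q=W[k];print(n,k.sum());bk=m.ransac(Q);m.rep(Q)
    if bk is not None:
        L=(Q[bk]-Ko-[0,0,.12])@K;print("rack coords minus lift",np.percentile(L,[1,50,99],axis=0).round(4))
E
```

```text
13.725 [ 0.493 -0.143  0.236] [ 0.335  0.217  0.193  2.166 -0.989  0.829 -0.8  ] [-0.  -0.4 -1.3] 0.37927515664575295 54.00935822384781
23861 tool bbox [[-0.0261 -0.0173 -0.0107]
 [ 0.0327 -0.0007  0.004 ]
 [ 0.085   0.0159  0.0171]]
face n 22134 z0 -0.0041 slope dz/dx deg 13.79 dz/dy 2.1
y mid vs x slope:
  x-0.02 y [-0.0147  0.017 ] z -0.0089
  x0.00 y [-0.0157  0.0161] z -0.0042
  x0.02 y [-0.0162  0.0159] z 0.0008
  x0.04 y [-0.0168  0.015 ] z 0.0057
  x0.06 y [-0.0177  0.0143] z 0.0106
  x0.08 y [-0.0184  0.0136] z 0.0154
N 1 d mm/row [-0.07  0.4  -0.13] w deg/row [-0.066  0.029  0.251]
   1 [ 0.493 -0.144  0.236]
scene 3317
 plane 2595 [0.266 0.745 0.611] tilt 52.3 psi 70.4 x [-0.18  -0.086] y [-0.597 -0.44 ] z 0.1784 worldz [0.174 0.248]
rack coords minus lift [[-0.0434 -0.0763  0.0487]
 [ 0.004   0.0153  0.055 ]
 [ 0.0492  0.0804  0.0603]]
top 3794
 plane 2979 [0.27  0.75  0.604] tilt 52.9 psi 70.2 x [-0.182 -0.087] y [-0.6   -0.442] z 0.1771 worldz [0.174 0.249]
rack coords minus lift [[-0.0449 -0.0786  0.0475]
 [ 0.0005 -0.0024  0.0532]
 [ 0.0477  0.0778  0.058 ]]
```

```bash
cat >> kin.py <<'E'
def place(lift,tw=2.1,beta=14.0):
    p,R=tcp("K",beta,1,lift=lift);return p,R@Ro.from_rotvec([0,0,np.radians(tw)]).as_matrix()
E
python3 - <<'E'
from kin import *
p,R,o=now();A=place(.02);rows(p,R,*A,11);q=sim(o["q"],*A,11);sim(q,*place(0),6)
E
```

```text
N 11 d mm/row [-1.74  5.27  7.21] w deg/row [-0.005 -0.025  0.211]
   4 [ 0.493 -0.144  0.2  ]
   8 [ 0.493 -0.144  0.164]
   11 [ 0.493 -0.144  0.136]
    4 [ 0.34  0.28  0.17  2.18 -1.06  0.79 -0.73] [ 0.481 -0.147  0.193]
    8 [ 0.36  0.34  0.15  2.19 -1.14  0.75 -0.65] [ 0.488 -0.145  0.161]
min margin 0.168 max speed 0.16
    4 [ 0.38  0.42  0.12  2.2  -1.24  0.71 -0.54] [ 0.493 -0.144  0.123]
min margin 0.116 max speed 0.09
```

>>> drive_tool:
  increments:
    - {"dx":-0.0017,"dy":0.0053,"dz":0.0072,"wx":0,"wy":-0.02,"wz":0.21,"claw":0.02}
    - {"dx":-0.0017,"dy":0.0053,"dz":0.0072,"wx":0,"wy":-0.02,"wz":0.21,"claw":0.02}
    - {"dx":-0.0017,"dy":0.0053,"dz":0.0072,"wx":0,"wy":-0.02,"wz":0.21,"claw":0.02}
    - {"dx":-0.0017,"dy":0.0053,"dz":0.0072,"wx":0,"wy":-0.02,"wz":0.21,"claw":0.02}
    - {"dx":-0.0017,"dy":0.0053,"dz":0.0072,"wx":0,"wy":-0.02,"wz":0.21,"claw":0.02}
    - {"dx":-0.0017,"dy":0.0053,"dz":0.0072,"wx":0,"wy":-0.02,"wz":0.21,"claw":0.02}
    - {"dx":-0.0017,"dy":0.0053,"dz":0.0072,"wx":0,"wy":-0.02,"wz":0.21,"claw":0.02}
    - {"dx":-0.0017,"dy":0.0053,"dz":0.0072,"wx":0,"wy":-0.02,"wz":0.21,"claw":0.02}
    - {"dx":-0.0017,"dy":0.0053,"dz":0.0072,"wx":0,"wy":-0.02,"wz":0.21,"claw":0.02}
    - {"dx":-0.0017,"dy":0.0053,"dz":0.0072,"wx":0,"wy":-0.02,"wz":0.21,"claw":0.02}
    - {"dx":-0.0017,"dy":0.0053,"dz":0.0072,"wx":0,"wy":-0.02,"wz":0.21,"claw":0.02}
    - {"dx":0,"dy":0,"dz":0,"wx":0,"wy":0,"wz":0,"claw":0.02}

```text
t: 15.38
eef_pos: [0.4929, -0.1443, 0.1354]
tool_rot: [-0.273, 0.916, -0.24, 0.167]
contact_force: [1.0, -0.5, -1.3]
gripper_width: 0.378
grasp_force: 54.0
```

```bash
cat > pm.py <<'E'
from kin import *
import m,sys
lift=float(sys.argv[1])
p,R,o=now();print(o["t"],p.round(4),o["q"].round(2),o["contact_force"].round(1),o["grasp_force"])
for n in("scene","top"):
    im,d=read_camera(n);W,C,U=cloud(im,d,calibration(n))
    k=(C[:,2]>C[:,0]+12)&(np.linalg.norm(W-(Ko+[0,0,lift+.03]),axis=1)<.14)&(W[:,2]>.045)
    Q=W[k];bk=m.ransac(Q);m.rep(Q)
    if bk is not None:
        L=(Q[bk]-Ko-[0,0,lift])@K;print("rack coords minus lift",np.percentile(L,[1,50,99],axis=0).round(4).tolist())
    cv2.imwrite(f"pics/{n}_{o['t']:.1f}.png",im[:,:,::-1])
E
python3 pm.py .02
python3 - <<'E'
from kin import *
p,R,o=now();rows(p,R,*place(0.004),5)
E
```

```text
15.375 [ 0.4929 -0.1443  0.1354] [ 0.4   0.41  0.13  2.23 -1.22  0.72 -0.53] [ 1.  -0.5 -1.3] 53.99206826405134
 plane 2110 [0.309 0.732 0.608] tilt 52.6 psi 67.1 x [-0.08   0.012] y [-0.592 -0.437] z 0.1442 worldz [0.074 0.147]
rack coords minus lift [[-0.0426, -0.0762, 0.05], [0.0038, 0.0138, 0.0543], [0.0491, 0.0794, 0.0574]]
 plane 2318 [0.306 0.728 0.614] tilt 52.1 psi 67.2 x [-0.083  0.009] y [-0.594 -0.439] z 0.1412 worldz [0.075 0.148]
rack coords minus lift [[-0.0453, -0.0775, 0.0469], [-0.0001, -0.0009, 0.0521], [0.0468, 0.0772, 0.0555]]
N 5 d mm/row [-0.67  1.74  2.56] w deg/row [-0.009 -0.011 -0.011]
   4 [ 0.493 -0.144  0.124]
   5 [ 0.493 -0.144  0.12 ]
```

```bash
cat >> kin.py <<'E'
def place2(lift,wx=-2.0):
    p,R=place(lift);R1=R@Ro.from_rotvec([np.radians(wx),0,0]).as_matrix();return p+(R-R1)@[0,0,.041],R1
E
python3 - <<'E'
from kin import *
p,R,o=now();rows(p,R,*place2(0.003),6);sim(o["q"],*place2(.003),6);rows(*place2(.003),*place2(-.001),3)
E
```

```text
N 6 d mm/row [-0.59  1.28  2.29] w deg/row [-0.341 -0.009 -0.01 ]
   4 [ 0.494 -0.143  0.126]
   6 [ 0.494 -0.143  0.12 ]
    4 [ 0.37  0.41  0.13  2.21 -1.22  0.69 -0.56] [ 0.488 -0.145  0.122]
min margin 0.147 max speed 0.07
N 3 d mm/row [-0.24  0.74  1.09] w deg/row [0. 0. 0.]
   3 [ 0.494 -0.143  0.116]
```

>>> drive_tool:
  increments:
    - {"dx":-0.0006,"dy":0.0013,"dz":0.0023,"wx":-0.34,"wy":0,"wz":0,"claw":0.02}
    - {"dx":-0.0006,"dy":0.0013,"dz":0.0023,"wx":-0.34,"wy":0,"wz":0,"claw":0.02}
    - {"dx":-0.0006,"dy":0.0013,"dz":0.0023,"wx":-0.34,"wy":0,"wz":0,"claw":0.02}
    - {"dx":-0.0006,"dy":0.0013,"dz":0.0023,"wx":-0.34,"wy":0,"wz":0,"claw":0.02}
    - {"dx":-0.0006,"dy":0.0013,"dz":0.0023,"wx":-0.34,"wy":0,"wz":0,"claw":0.02}
    - {"dx":-0.0006,"dy":0.0013,"dz":0.0023,"wx":-0.34,"wy":0,"wz":0,"claw":0.02}
    - {"dx":0,"dy":0,"dz":0,"wx":0,"wy":0,"wz":0,"claw":0.02}

```text
t: 16.35
eef_pos: [0.4934, -0.1425, 0.1199]
tool_rot: [-0.257, 0.921, -0.242, 0.164]
contact_force: [-1.2, -0.1, -1.4]
gripper_width: 0.38
grasp_force: 54.0
```

```bash
python3 pm.py .003
```

```text
16.35 [ 0.4934 -0.1425  0.1199] [ 0.38  0.42  0.12  2.23 -1.24  0.67 -0.52] [-1.2 -0.1 -1.4] 53.98585264585563
 plane 1991 [0.326 0.751 0.575] tilt 54.9 psi 66.5 x [-0.062  0.03 ] y [-0.591 -0.436] z 0.1397 worldz [0.055 0.131]
rack coords minus lift [[-0.0421, -0.076, 0.0523], [0.0044, 0.0142, 0.0551], [0.0499, 0.0794, 0.0579]]
 plane 2133 [0.322 0.743 0.587] tilt 54.1 psi 66.6 x [-0.066  0.026] y [-0.593 -0.438] z 0.1366 worldz [0.057 0.132]
rack coords minus lift [[-0.0451, -0.0773, 0.0488], [0.0002, -0.0014, 0.0526], [0.0469, 0.0773, 0.0553]]
```

>>> drive_tool:
  increments:
    - {"dx":-0.0002,"dy":0.0007,"dz":0.0011,"wx":0,"wy":0,"wz":0,"claw":0.02}
    - {"dx":-0.0002,"dy":0.0007,"dz":0.0011,"wx":0,"wy":0,"wz":0,"claw":0.02}
    - {"dx":0,"dy":0,"dz":0,"wx":0,"wy":0,"wz":0,"claw":0.02}

```text
t: 16.82
eef_pos: [0.4937, -0.143, 0.118]
tool_rot: [-0.257, 0.921, -0.243, 0.164]
contact_force: [-3.8, -0.2, 4.8]
gripper_width: 0.377
grasp_force: 51.9
```

>>> drive_tool:
  increments:
    - {"dx":-0.0002,"dy":0.0007,"dz":0.0011,"wx":0,"wy":0,"wz":0,"claw":0.02}
    - {"dx":0,"dy":0,"dz":0,"wx":0,"wy":0,"wz":0,"claw":0.02}

```text
t: 17.08
eef_pos: [0.4939, -0.143, 0.1177]
tool_rot: [-0.258, 0.921, -0.242, 0.165]
contact_force: [-8.0, -2.9, 15.3]
gripper_width: 0.379
grasp_force: 52.4
```

>>> drive_tool:
  increments:
    - {"dx":0,"dy":0.001,"dz":-0.0005,"wx":0,"wy":0,"wz":0,"claw":0.02}
    - {"dx":0,"dy":0,"dz":0,"wx":0,"wy":0,"wz":0,"claw":0.02}
  newtons: 20

```text
t: 17.32
eef_pos: [0.4938, -0.1431, 0.1177]
tool_rot: [-0.258, 0.921, -0.242, 0.165]
contact_force: [-5.3, -0.3, 12.5]
gripper_width: 0.378
grasp_force: 51.8
```

```bash
python3 - <<'E'
from kin import *
p,R,o=now();f=o["contact_force"];print(o["t"],(f@K).round(1),o["grasp_force"],((p-place2(0)[0])@K).round(4))
E
python3 pm.py 0
```

```text
17.325 [-11.6   4.8   5.3] 51.80146649348899 [-0.0006 -0.0003  0.    ]
17.325 [ 0.4938 -0.1431  0.1177] [ 0.39  0.43  0.12  2.23 -1.25  0.67 -0.5 ] [-5.3 -0.3 12.5] 51.80146649348899
 plane 1976 [0.335 0.749 0.572] tilt 55.1 psi 65.9 x [-0.059  0.033] y [-0.591 -0.435] z 0.1423 worldz [0.054 0.13 ]
rack coords minus lift [[-0.0437, -0.077, 0.0516], [0.0032, 0.0141, 0.0552], [0.0483, 0.0793, 0.0585]]
 plane 2104 [0.328 0.743 0.584] tilt 54.3 psi 66.2 x [-0.062  0.03 ] y [-0.592 -0.437] z 0.1381 worldz [0.055 0.13 ]
rack coords minus lift [[-0.0462, -0.0776, 0.0491], [-0.0007, -0.0016, 0.0528], [0.0462, 0.0771, 0.0556]]
```

>>> drive_tool:
  increments:
    - {"dx":0,"dy":0,"dz":0,"wx":0,"wy":0,"wz":0,"claw":0.038}
    - {"dx":0,"dy":0,"dz":0,"wx":0,"wy":0,"wz":0,"claw":0.045}
    - {"dx":0,"dy":0,"dz":0,"wx":0,"wy":0,"wz":0,"claw":0.055}
    - {"dx":0,"dy":0,"dz":0,"wx":0,"wy":0,"wz":0,"claw":0.06}
    - {"dx":0,"dy":0,"dz":0,"wx":0,"wy":0,"wz":0,"claw":0.06}

```text
t: 18.05
eef_pos: [0.493, -0.1437, 0.1159]
tool_rot: [-0.257, 0.921, -0.243, 0.164]
contact_force: [-0.5, -0.3, 0.3]
gripper_width: 0.697
grasp_force: 0.0
```

```bash
python3 pm.py 0
python3 - <<'E'
from kin import *
p,R,o=now();
for b,th in((.05,0),(.055,10),(.055,-10)):
    R1=R@Ro.from_rotvec([0,np.radians(th),0]).as_matrix();A=(p+R@[0,0,.025]-R1@[0,0,.025+b],R1)
    print(b,th);rows(p,R,*A,8);q=sim(o["q"],*A,8);sim(q,A[0]+[0,0,.1],R1,8)
E
```

```text
18.05 [ 0.493  -0.1437  0.1159] [ 0.39  0.43  0.12  2.24 -1.25  0.67 -0.5 ] [-0.5 -0.3  0.3] 0.0
 plane 1967 [0.319 0.754 0.575] tilt 54.9 psi 67.1 x [-0.065  0.027] y [-0.592 -0.436] z 0.1334 worldz [0.053 0.129]
rack coords minus lift [[-0.0436, -0.0762, 0.0517], [0.0037, 0.0157, 0.0549], [0.0483, 0.0797, 0.0573]]
 plane 2065 [0.314 0.747 0.585] tilt 54.2 psi 67.2 x [-0.067  0.025] y [-0.594 -0.439] z 0.1301 worldz [0.054 0.129]
rack coords minus lift [[-0.0457, -0.0773, 0.0493], [0.0003, -0.0007, 0.0525], [0.0463, 0.0777, 0.0549]]
0.05 0
N 8 d mm/row [ 0.    0.   -6.25] w deg/row [0. 0. 0.]
   4 [ 0.482 -0.153  0.136]
   8 [ 0.472 -0.163  0.157]
    4 [ 0.37  0.38  0.15  2.22 -1.17  0.71 -0.58] [ 0.474 -0.156  0.131]
    8 [ 0.36  0.34  0.18  2.2  -1.1   0.74 -0.66] [ 0.472 -0.163  0.157]
min margin 0.138 max speed 0.17
    4 [ 0.33  0.25  0.22  2.17 -0.98  0.8  -0.82] [ 0.472 -0.163  0.207]
    8 [ 0.3   0.17  0.24  2.12 -0.88  0.87 -0.96] [ 0.472 -0.163  0.257]
min margin 0.246 max speed 0.32
0.055 10
N 8 d mm/row [-1.22 -0.   -6.84] w deg/row [-0.    1.25 -0.  ]
   4 [ 0.477 -0
[... 182 characters left out ...]
157]
min margin -0.049 max speed 0.18
    4 [ 0.39  0.17  0.13  2.3  -1.22  0.63 -0.61] [ 0.459 -0.157  0.207]
    8 [ 0.36  0.08  0.16  2.25 -1.05  0.68 -0.82] [ 0.459 -0.157  0.257]
min margin 0.002 max speed 0.49
0.055 -10
N 8 d mm/row [ 1.22  0.   -6.84] w deg/row [ 0.   -1.25 -0.  ]
   4 [ 0.486 -0.157  0.139]
   8 [ 0.482 -0.172  0.162]
    4 [ 0.35  0.41  0.19  2.15 -1.04  0.8  -0.7 ] [ 0.478 -0.16   0.134]
    8 [ 0.33  0.41  0.24  2.06 -0.9   0.93 -0.84] [ 0.482 -0.172  0.162]
min margin 0.178 max speed 0.48
    4 [ 0.3   0.33  0.27  2.03 -0.83  1.   -0.94] [ 0.482 -0.172  0.212]
    8 [ 0.28  0.26  0.28  1.98 -0.77  1.08 -1.04] [ 0.482 -0.172  0.262]
min margin 0.386 max speed 0.21
```

Straight retreat along −z works; the case lies flat and aligned.

>>> drive_tool:
  increments:
    - {"dx":0,"dy":0,"dz":-0.005,"wx":0,"wy":0,"wz":0,"claw":0.06}
    - {"dx":0,"dy":0,"dz":-0.0065,"wx":0,"wy":0,"wz":0,"claw":0.06}
    - {"dx":0,"dy":0,"dz":-0.0065,"wx":0,"wy":0,"wz":0,"claw":0.06}
    - {"dx":0,"dy":0,"dz":-0.0065,"wx":0,"wy":0,"wz":0,"claw":0.06}
    - {"dx":0,"dy":0,"dz":-0.0065,"wx":0,"wy":0,"wz":0,"claw":0.06}
    - {"dx":0,"dy":0,"dz":-0.0065,"wx":0,"wy":0,"wz":0,"claw":0.06}
    - {"dx":0,"dy":0,"dz":-0.0065,"wx":0,"wy":0,"wz":0,"claw":0.06}
    - {"dx":0,"dy":0,"dz":-0.0065,"wx":0,"wy":0,"wz":0,"claw":0.06}
    - {"dx":0,"dy":0,"dz":-0.0065,"wx":0,"wy":0,"wz":0,"claw":0.06}
    - {"dx":0,"dy":0,"dz":0,"wx":0,"wy":0,"wz":0,"claw":0.06}
    - {"dx":0,"dy":0,"dz":0,"wx":0,"wy":0,"wz":0,"claw":0.06}

```text
t: 19.52
eef_pos: [0.4688, -0.166, 0.1623]
tool_rot: [-0.257, 0.921, -0.242, 0.164]
contact_force: [-0.1, -0.8, 0.3]
gripper_width: 0.7
grasp_force: 0.0
```

```bash
python3 pm.py 0; ls pics
python3 - <<'E'
from station import *
import cv2,numpy as np
a,_=read_camera("scene");b,_=read_camera("wrist");cv2.imwrite("pics/fin.png",np.hstack([cv2.resize(a[90:250,180:390],(400,300)),cv2.resize(b,(400,300))])[:,:,::-1])
E
```

```text
19.525 [ 0.4688 -0.166   0.1623] [ 0.4   0.33  0.19  2.23 -1.1   0.76 -0.62] [-0.1 -0.8  0.3] 0.0
 plane 2128 [0.319 0.752 0.576] tilt 54.8 psi 67.0 x [-0.064  0.028] y [-0.592 -0.437] z 0.1341 worldz [0.054 0.129]
rack coords minus lift [[-0.0436, -0.0763, 0.052], [-0.0004, 0.0085, 0.0548], [0.048, 0.0794, 0.0574]]
 plane 2284 [0.314 0.748 0.585] tilt 54.2 psi 67.2 x [-0.068  0.024] y [-0.593 -0.439] z 0.1301 worldz [0.055 0.13 ]
rack coords minus lift [[-0.0462, -0.0771, 0.049], [-0.0042, 0.0014, 0.0524], [0.0457, 0.0774, 0.0548]]
c5.png
s2.png
scene0.png
scene_15.4.png
scene_16.4.png
scene_17.3.png
scene_18.1.png
scene_19.5.png
top0.png
top_15.4.png
top_16.4.png
top_17.3.png
top_18.1.png
top_19.5.png
w1.png
w2.png
w3.png
w4.png
```

View pics/fin.png

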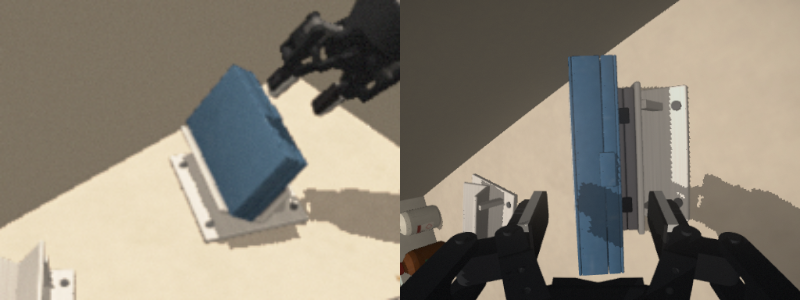

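The case lies flat on the grey box, shut and with its hinge edge on the ledge. The fingers are clear on both sides.

```bash
python3 -c "
from station import *
print(hand_in())"
```

```text
the job is handed in; nothing more can be done
None
```

I turned the blue case over and stacked it lid down on the grey box in the rack, released, and handed the job in at about 19.6 s. The last camera check showed it shut, flat, square and centred within a few millimetres; the judge returned no verdict. On the way the case bumped the wall behind the bench at about 38 N and slipped 1–2 degrees in the grip, which I corrected before placing it.

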